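# Let back the film take-up spool and lock it again

## Robot

A 7-joint arm with a two-finger parallel gripper is mounted at the origin on the work surface. World frame = base frame: x ahead of the robot, y to its left, z up, the work surface at z = 0. Lengths are in m, angles in rad, forces in N, time in s.
With the tool pointing down it reaches from about 0.4 to 0.85 m from the base axis. Payload 6.9 kg.
Tool frame: the origin (TCP) lies on the centre line of the jaws, within the pads' length; the fingertips stand 25 mm ahead of it and the grasp point (between the pads) lies 6 mm ahead of it; z points along the fingers, y is the direction in which the jaws open and shut (so a half turn about z gives the same grasp; the last joint's range is limited). The gripper opens to 85 mm and grips with 20 to 120 N. Pads are 22 mm wide; open, the fingers measure 114 mm over their backs; the gripper's body (76 mm by 85 mm) begins 54 mm behind the grasp point. The pads swing forward as they close: fully open they stand 13 mm farther back than shut.
Start: joints at [-1.121, 0.507, -0.238, 1.5, 0.126, 1.149, -0.155], TCP at [0.211, 0.588, 0.233] pointing down, gripper open.
Joint ranges: [-3.08, 3.08], [-0.24, 2.05], [-1.43, 1.35], [0, 2.5], [-1.52, 4.66], [0.17, 1.96], [-2.89, 2.89]. Speed limits (rad/s): [2.39, 2.39, 3.14, 3.14, 3.14, 3.14, 3.14].

## Interface

Orientations are given as a unit quaternion [x, y, z, w].
In Python, from plant import manip gives the robot as it stands.
- The arm moves only by the tool apply_moves, never from a script. Its argument "steps" is a list of rows, each an object of numbers: "hand": the finger opening in cm, from 0 to 8.54; "dx", "dy", "dz": the shift along the tool's x, y, z in cm; "ax", "ay", "az": the turn, a rotation vector about the tool's x, y, z in rad. A call has 1 to 12 rows; each row is the pose to reach, as a shift and turn from the pose commanded when the call began, along the tool's axes at that moment; what a row does not reach only later rows make up. A row lasts 1/10 s, in which the tool goes at most 50 mm and 8.59 degrees, less where a joint would pass 70% of its speed; a pose out of reach is approached as far as the arm can. A call with a gripper value outside its range is refused whole. The fingers move at their own pace and stop on an object; "newtons" is the grip in N (left out, the last holds). Time passes only in rows, so rows that repeat a pose let the fingers close. It gives the time, the measured TCP pose, the force and the opening at its end, in the units of the state.
- manip.get_obs(): the state, without advancing time (a new reading comes with each control period).
- manip.snapshot(name): name is "scene" or "top" or "wrist"; returns a dict with "color" (480x640x3 uint8, red, green, blue), "K" (3x3 intrinsics, pixels), "extrinsics" (4x4, takes a point from camera to world coordinates). Camera axes: x right, y up, looking along -z (the intrinsics and any distortion apply to the point x, -y, -z); pixel columns grow to the right and rows downward; lengths in m; the calibration is good to about 2 mm. A picture is of the moment at which its call begins. There is no depth.
- manip.job_done(): hands the job in, once; it reports no verdict.
The state is a dict: "clock": time; "q": joint angles; "qvel": joint speeds; "tau": joint torques, N m; "eef_pos": TCP position; "orientation": TCP orientation; "force": force on the tool from outside, world axes, zero at the start; "wrist_torque": the same for the moment, N m; "grip_width": finger opening in m.
Only numpy, scipy, OpenCV 4.12 (cv2) and the standard library are available. Lean on these libraries where they do the work, as an engineer would, in place of code of your own. Each camera call takes 0.05 s, during which the arm holds its last target.

## Task

The take-up spool of the film stand is empty: let it back a quarter turn, three teeth of its ratchet wheel, so that the film slot in its core, now facing the robot, faces straight up for the next film, and leave it locked there. The wheel is hooked on its holding pawl, so first ease the crank forward a little to free the pawl, then throw the pawl's ball lever right over until it stays clear by itself; never drag the pawl out while the tooth still loads it. Wind the spool back (the top of the wheel moving away from the robot), tip the lever over again so that the pawl drops in among the teeth, and bring the wheel gently back until the tooth bears firmly on the fully seated pawl, without forcing it and without disturbing the trays and the cardboard core beside the stand.

Things in the scene. Friction and masses are not known exactly. Their poses are not given: they have to be found in the camera images.
- wheel (a joint): Turn (rad) of the dark steel ratchet wheel, one piece with shaft and spool. As found 0 to 0.02, a tooth hooked on the pawl at 0. Positive = forward (top of the wheel moves towards the robot), negative = backwards. A tooth meets the pawl again at each multiple of -0.524 (12 teeth). Felt brake: drags 0.6 N m both ways (7.5 N at the crank handle), so it stays wherever it is left.
- pawl (a joint): Turn (rad) of the pawl: 0 = fully home, nose at the bottom of a tooth gap; grows to 1.3 (stop) as the ball lever swings away from the robot. On the backs of the teeth it reads up to 0.15; above 0.2 the nose is clear of them. The weighted lever balances at about 0.7: below, it falls home, above, it falls to 1.3 and stays. At the ball a free pawl takes about 1.5 N, a hooked one about 12 N.
- stand: Steel film take-up stand, fixed. Origin on the table below the ratchet wheel's centre; z up, y along the shaft from spool (-y) to crank (+y), x away from the robot; the wheel turns in its x-z plane. Grey side plate, top 228 mm high, at y -25 to -35, x -60 to +115 mm; base plate x -95 to +135, y up to -8 mm; spool flanges 144 mm diameter, y -61 to -300 mm.
- wheel_centre (a point): Centre of the ratchet wheel on the shaft, 140 mm above the table; axes as the stand's, does not turn. Wheel 120 mm outside diameter, 12 mm thick, teeth 12 mm high, their faces undercut 20 deg and hooking over the pawl: the pawl lifts freely only while the wheel stands 0.10 to 0.50 rad forward of a tooth-meets-pawl position. Turned forward, the wheel clicks under a pawl that is down.
- pawl_pivot (a point): Pivot of the pawl on the stand: 85 mm in +x and 72 mm above the wheel centre, in the wheel's plane; axes as the stand's. The pawl's steel bar, 87 mm long, reaches from here in -x to its nose on top of the wheel. The tooth bears firmly on it at 8 N and more (5.5 N at the crank handle on top of the drag); more than 35 N (23 N at the handle on top of the drag) strains it.
- lever_ball (a point): Centre of the black ball, 28 mm diameter, on the pawl's 65 mm long, 10 mm thick lever, in the wheel's plane. With the pawl home it is 32.5 mm in -x and 56 mm above the pivot (leaning towards the robot); thrown over to 1.3 it is 46 mm in +x and 46 mm above it.
- crank_handle (a point): Middle of the crank's black, freely turning sleeve: a horizontal grip 80 mm long, 23 mm diameter, parallel to the shaft, 80 mm from the shaft's axis and 95 mm in +y of the wheel centre. At the start 20 to 60 deg from upright, leaning to the robot. The crank is clamped fast on the shaft and turns with the wheel.
- film_slot (a point): Middle of the film slot, a black strip between two steel lips, 215 mm long, along the white spool core of 76 mm diameter. It turns with the wheel: faces the robot (stand -x) at wheel 0, straight up at wheel -1.571.
- punnet: Black plastic tray of yellow mango slices, 170 x 125 x 45 mm, loose; origin under its middle. Leave alone.
- punnet2: A second such tray. Leave alone.
- film_core: Empty cardboard core standing on end, 88 mm diameter, 150 mm high, loose; origin under its middle. Leave alone.

How it is judged:
By the outcome, as a careful person would: the job done as asked, in the order asked, and still so for the second after the job is handed in, with the robot touching nothing.
It also fails if it takes over 69 s, if anything falls off the work surface, if the arm or the gripper's body presses on something with over 40 N, if the wrist force passes 120 N, or if a joint passes its speed limit or range.

## Working session

There is one attempt and no reset: what is moved stays moved. The work goes in short steps, Python scripts to look and compute and a tool call to move; the robot and the scene stay as the last step left them, time stands still between calls to the robot, and variables do not carry over. Pictures are saved under pics/ and viewed, and the job is handed in when it is done.

Besides the shell and the picture viewer there is one more tool, called after ">>>" as name(argument=value, ...), one argument or row to a line, values as JSON. apply_moves: Moves the arm, as the interface text tells. Its arguments: {"type":"object","properties":{"steps":{"type":"array","items":{"type":"object","properties":{"hand":{"type":"number"},"dx":{"type":"number"},"dy":{"type":"number"},"dz":{"type":"number"},"ax":{"type":"number"},"ay":{"type":"number"},"az":{"type":"number"}}}},"newtons":{"type":"number"}},"required":["steps"]}

```bash
ls; mkdir -p pics; python3 - <<'E'
from plant import manip
import cv2
o=manip.get_obs()
print({k:(v if isinstance(v,float) else [round(float(x),4) for x in (v if hasattr(v,'__len__') else [v])]) for k,v in o.items()})
for n in ("scene","top","wrist"):
    s=manip.snapshot(n); cv2.imwrite(f"pics/{n}0.png",s["color"][:,:,::-1]); print(n,s["K"].round(1).tolist(),s["extrinsics"].round(4).tolist())
E
```

```text
pics
{'clock': 0.0, 'q': [-1.1215, 0.5083, -0.2375, 1.5011, 0.1257, 1.1489, -0.1548], 'qvel': [-0.0009, 0.0014, 0.0, 0.0, -0.0001, 0.0011, -0.0006], 'tau': [-0.0002, -62.0607, -2.1863, -24.9649, 0.0127, 0.0123, -0.0001], 'eef_pos': [0.2106, 0.5879, 0.2322], 'orientation': [0.1711, 0.9853, -0.0009, -0.0001], 'force': [0.8902, 0.0497, 0.054], 'wrist_torque': [-0.0056, -0.0402, 0.0222], 'grip_width': 0.08556374360096133}
scene [[480.0, 0.0, 313.7], [0.0, 480.0, 241.3], [0.0, 0.0, 1.0]] [[-0.6463, -0.4325, 0.6287, 1.2043], [0.763, -0.3554, 0.54, 0.7351], [-0.0101, 0.8287, 0.5597, 0.8053], [0.0, 0.0, 0.0, 1.0]]
top [[461.2, 0.0, 322.2], [0.0, 461.2, 235.5], [0.0, 0.0, 1.0]] [[0.0016, 0.9911, -0.1331, 0.3568], [-1.0, 0.0019, 0.0015, 0.0858], [0.0018, 0.1331, 0.9911, 1.2171], [0.0, 0.0, 0.0, 1.0]]
wrist [[423.4, 0.0, 322.8], [0.0, 423.4, 232.8], [0.0, 0.0, 1.0]] [[0.3377, -0.9056, -0.2566, 0.1465], [0.9412, 0.3243, 0.0941, 0.6113], [-0.002, -0.2733, 0.9619, 0.373], [0.0, 0.0, 0.0, 1.0]]
```

View pics/scene0.png

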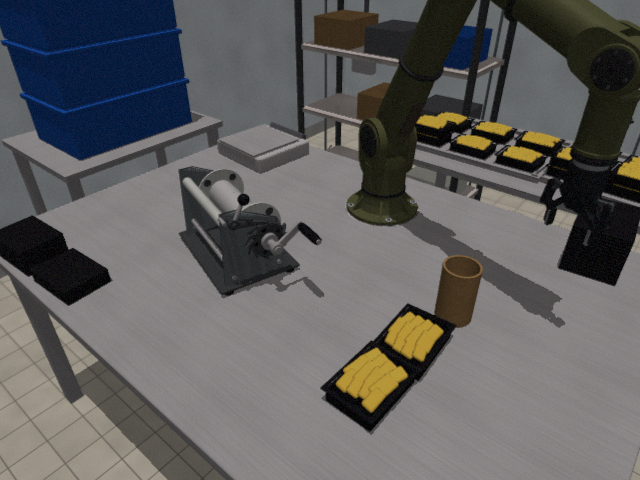

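View pics/top0.png

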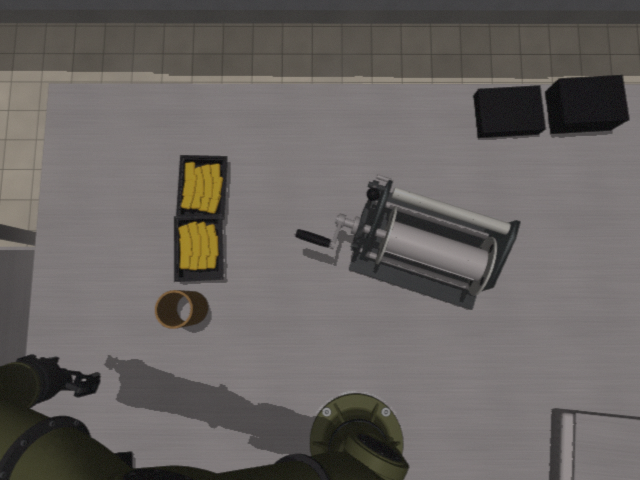

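View pics/wrist0.png

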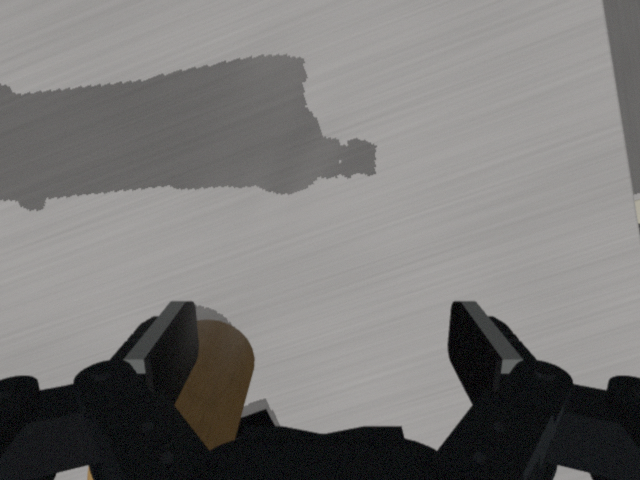

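The scene view shows the stand in the middle, with the handle near (310,233) and the ball at (243,199). In the top view the handle is at (313,238) and the ball at (374,194). I'll zoom in on both.

```bash
python3 - <<'E'
import cv2
a=cv2.imread("pics/scene0.png")[150:300,165:335]; cv2.imwrite("pics/s0z.png",cv2.resize(a,None,fx=4,fy=4,interpolation=cv2.INTER_CUBIC)[:600])
a=cv2.imread("pics/top0.png")[165:315,285:445+85]; cv2.imwrite("pics/t0z.png",cv2.resize(a,None,fx=3.2,fy=3.2,interpolation=cv2.INTER_CUBIC))
E
```

```text
(no output)
```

View pics/s0z.png

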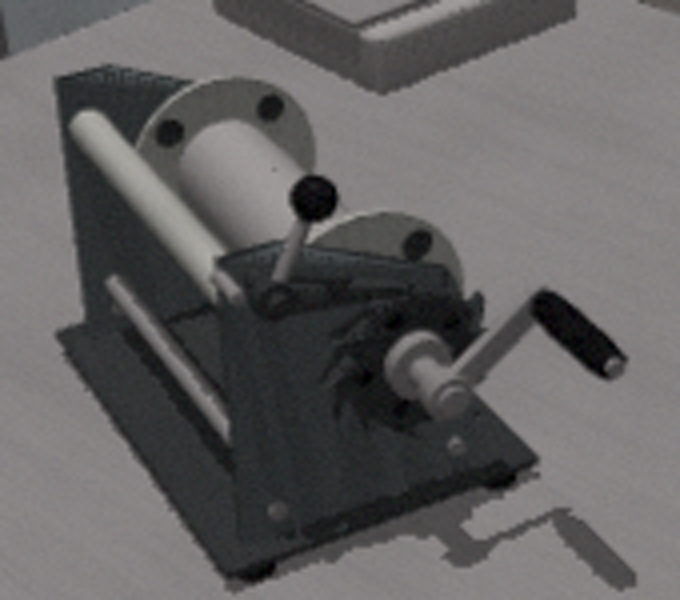

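View pics/t0z.png

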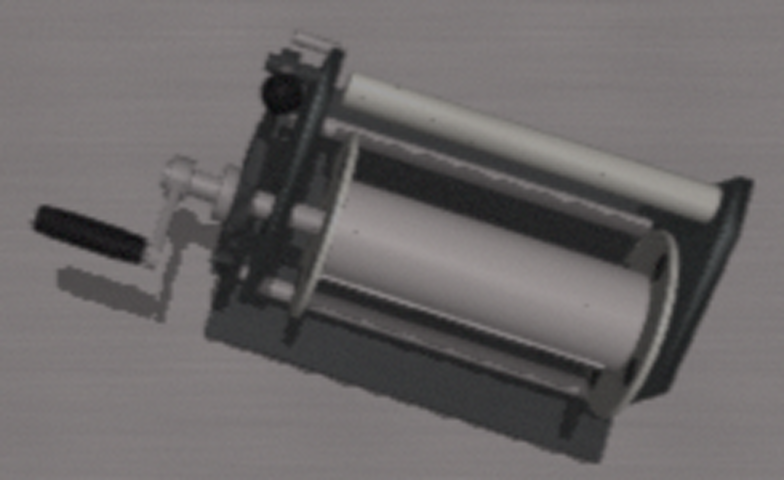

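```bash
cat > h.py <<'E'
import numpy as np, cv2
from scipy.spatial.transform import Rotation as R
CAM={'scene':(np.array([[480,0,313.7],[0,480,241.3],[0,0,1]]),np.array([[-0.6463,-0.4325,0.6287,1.2043],[0.763,-0.3554,0.54,0.7351],[-0.0101,0.8287,0.5597,0.8053],[0,0,0,1]])),
'top':(np.array([[461.2,0,322.2],[0,461.2,235.5],[0,0,1]]),np.array([[0.0016,0.9911,-0.1331,0.3568],[-1,0.0019,0.0015,0.0858],[0.0018,0.1331,0.9911,1.2171],[0,0,0,1]]))}
def ray(c,p):
    K,E=CAM[c] if isinstance(c,str) else c
    d=np.array([(p[0]-K[0,2])/K[0,0],-(p[1]-K[1,2])/K[1,1],-1.]); d=E[:3,:3]@d
    return E[:3,3],d/np.linalg.norm(d)
def tri(obs):
    A=0;b=0
    for c,p in obs:
        o,d=ray(c,p);M=np.eye(3)-np.outer(d,d);A=A+M;b=b+M@o
    x=np.linalg.solve(A,b)
    return x,[np.linalg.norm(np.cross(x-ray(c,p)[0],ray(c,p)[1])) for c,p in obs]
def proj(c,X):
    K,E=CAM[c] if isinstance(c,str) else c
    v=E[:3,:3].T@(np.asarray(X)-E[:3,3]);v=np.array([v[0],-v[1],-v[2]]);u=K@v;return u[:2]/u[2]
def plane(c,p,z):
    o,d=ray(c,p);return o+d*(z-o[2])/d[2]
E
python3 - <<'E'
from h import *
for n,box in (('scene',(290,215,330,255)),('top',(290,225,335,250)),('scene',(232,188,255,211)),('top',(364,186,382,204))):
    im=cv2.imread(f"pics/{n}0.png");x0,y0,x1,y1=box
    g=im[y0:y1,x0:x1].max(2)<38
    k,l,s,c=cv2.connectedComponentsWithStats(g.astype(np.uint8))
    for i in range(1,k):
        if s[i,4]>25:
            ys,xs=np.nonzero(l==i);print(n,s[i,:5]+[x0,y0,0,0,0],c[i]+[x0,y0])
            r=cv2.minAreaRect(np.c_[xs+x0,ys+y0].astype(np.float32)); print('  rect',r)
P=lambda a,b:print(*[np.round(v,4) for v in tri([('scene',a),('top',b)])])
P((243.5,199.5),(373.1,194.7))
P((301.2,225.7),(328.75,242.2));P((317.5,240.5),(297.5,233.75))
E
```

```text
scene [298 223  23  21 199] [308.04522613 232.34673367]
  rect ((308.365478515625, 232.71376037597656), (25.74410057067871, 8.387594223022461), 41.6335334777832)
top [296 230  34  17 265] [312.60754717 237.73962264]
  rect ((312.7500305175781, 237.75001525878906), (33.5201416015625, 7.905693531036377), 18.434947967529297)
scene [238 194  11  11  96] [243.09375    199.14583333]
  rect ((243.0, 199.0), (10.0, 10.0), 90.0)
top [367 187  15  17 156] [373.57051282 194.54487179]
  rect ((373.55889892578125, 195.76470947265625), (14.067066192626953, 15.764815330505371), 14.03624439239502)
[ 0.5708 -0.0221  0.2666] [0.0007 0.0007]
[0.4789 0.0707 0.1874] [0.0016 0.0016]
[0.4991 0.1404 0.1845] [0.0004 0.0004]
```

```bash
python3 - <<'E'
from h import *
a,b=plane('top',(349.1,269.7),.01),plane('top',(472.5,309.4),.01)
d=a-b;print('edge',a,b,np.hypot(*d[:2]));psi=np.arctan2(-d[0],d[1]);print('yaw',np.degrees(psi))
# roller ends at 3.2 zoom
for p,q,z in (((350,82),(718,190),.2),((340,345//1),(600,455),.01)):
    f=lambda p:np.array(p)/3.2+[285,165]
    a,b=plane('top',f(p),z),plane('top',f(q),z);d=a-b;print(np.degrees(np.arctan2(-d[0],d[1])),np.hypot(*d[:2]))
h,e=tri([('scene',(308.3,232.6)),('top',(312.7,237.75))]);print('handle',h,e)
ball,e=tri([('scene',(243.2,199.2)),('top',(373.1,194.7))]);print('ball',ball,e)
for psi in np.radians([-15,-16,-17,-18]):
    x=np.array([np.cos(psi),np.sin(psi),0]);y=np.array([-np.sin(psi),np.cos(psi),0])
    c=ball-0.0525*x-[0,0,.128]
    r=h-c; print(np.degrees(psi),c,'handle rel',r@x,r@y,r[2],np.hypot(r@x,r[2]))
E
```

```text
edge [0.42880028 0.01347639 0.01      ] [ 0.32675295 -0.30512991  0.01      ] 0.33454989544284125
yaw -17.759893034231276
-16.68122268916059 0.2667359467898181
-22.96504312455085 0.22670447708310607
handle [0.49008523 0.10544722 0.18732785] [np.float64(0.00022339021081394078), np.float64(0.00022339021081415575)]
ball [ 0.5709155  -0.0223187   0.26728417] [np.float64(0.0003151375206001342), np.float64(0.00031513752060007846)]
-14.999999999999998 [ 0.5202044  -0.0087307   0.13928417] handle rel -0.05864429767222307 0.10249198312179357 0.04804368785550875 0.075811276154843
-16.0 [ 0.52044926 -0.00784774  0.13928417] handle rel -0.060416101603352895 0.10053663764017098 0.04804368785550875 0.07719003352573582
-17.0 [ 0.5207095  -0.00696918  0.13928417] handle rel -0.062153510196091416 0.09855066772480292 0.04804368785550875 0.07855733430083532
-18.0 [ 0.52098503 -0.0060953   0.13928417] handle rel -0.06385599421895079 0.09653467832136414 0.04804368785550875 0.07991110023299788
```

Yaw is about -17.8°, the wheel centre about (0.521, -0.006), and the crank leans about 53° towards the robot. Heights and radii agree with the given sizes (ball 0.267 vs 0.268, crank radius 79.6 mm vs 80 mm). Next I'll compute the approach.

```bash
cat >> h.py <<'E'
psi=np.radians(-17.8)
C=np.array([0.5209,-0.0063,0.14]);XH=np.array([np.cos(psi),np.sin(psi),0]);YH=np.array([-np.sin(psi),np.cos(psi),0]);ZH=np.array([0,0,1.])
def S(x,y,z): return C+np.array(XH)*x+YH*y+ZH*z   # stand coords rel wheel centre
RD=R.from_matrix(np.c_[YH,XH,-ZH])  # tool x=YH, y=XH, z down
def rel(p0,R0,p1,R1):
    d=R0.inv().apply(np.asarray(p1)-p0)*100; a=(R0.inv()*R1).as_rotvec(); return d.round(2),a.round(3)
def st(): 
    from plant import manip
    o=manip.get_obs();return np.array(o['eef_pos']),R.from_quat(o['orientation']),o
E
python3 - <<'E'
from h import *
p,r,o=st()
R0=R.from_quat([0.1711,0.9853,0,0])
t=S(-.0638,.100,.16);print(t)
print(rel(np.array([.211,.588,.233]),R0,t,RD))
print(plane('top',(186,312),0),tri([('scene',(461,265)),('top',(172,308))]))
E
```

```text
[0.49072368 0.1084163  0.3       ]
(array([-42.5 , -35.72,  -6.7 ]), array([0.   , 0.   , 1.538]))
[0.31865819 0.43818963 0.        ] (array([0.33311297, 0.42474644, 0.15340046]), [np.float64(0.001394002418294935), np.float64(0.001394002418295018)])
```

>>> apply_moves(
  steps=[
    {"dx": 0,"dy": 0,"dz": -5,"hand": 8.5},
    {"dx": -3,"dy": -2.5,"dz": -6.7,"az": 0.1},
    {"dx": -6.5,"dy": -5.5,"dz": -6.7,"az": 0.24},
    {"dx": -10,"dy": -8.5,"dz": -6.7,"az": 0.38},
    {"dx": -13.5,"dy": -11.5,"dz": -6.7,"az": 0.5},
    {"dx": -17,"dy": -14.5,"dz": -6.7,"az": 0.64},
    {"dx": -20.5,"dy": -17.5,"dz": -6.7,"az": 0.76},
    {"dx": -24,"dy": -20.5,"dz": -6.7,"az": 0.9},
    {"dx": -27.5,"dy": -23.5,"dz": -6.7,"az": 1.02},
    {"dx": -31,"dy": -26.5,"dz": -6.7,"az": 1.14},
    {"dx": -34.5,"dy": -29.5,"dz": -6.7,"az": 1.26},
    {"dx": -37.5,"dy": -32,"dz": -6.7,"az": 1.36},
  ],
)

```text
validation failed for argument at $.st...
```

>>> apply_moves(
  steps=[
    {"hand": 8.5,"dx": 0,"dy": 0,"dz": -5,"ax": 0,"ay": 0,"az": 0},
  ],
)

```text
clock: 0.25
eef_pos: [0.21, 0.5849, 0.2766]
orientation: [0.171, 0.985, -0.007, -0.001]
force: [0.4, 1.0, 1.1]
grip_width: 0.0849
```

>>> apply_moves(
  steps=[
    {"hand": 8.5,"dx": -3,"dy": -2.5,"dz": -1.7,"ax": 0,"ay": 0,"az": 0.1},
    {"hand": 8.5,"dx": -6.5,"dy": -5.5,"dz": -1.7,"ax": 0,"ay": 0,"az": 0.24},
    {"hand": 8.5,"dx": -10,"dy": -8.5,"dz": -1.7,"ax": 0,"ay": 0,"az": 0.38},
    {"hand": 8.5,"dx": -13.5,"dy": -11.5,"dz": -1.7,"ax": 0,"ay": 0,"az": 0.5},
    {"hand": 8.5,"dx": -17,"dy": -14.5,"dz": -1.7,"ax": 0,"ay": 0,"az": 0.64},
    {"hand": 8.5,"dx": -20.5,"dy": -17.5,"dz": -1.7,"ax": 0,"ay": 0,"az": 0.76},
    {"hand": 8.5,"dx": -24,"dy": -20.5,"dz": -1.7,"ax": 0,"ay": 0,"az": 0.9},
    {"hand": 8.5,"dx": -27.5,"dy": -23.5,"dz": -1.7,"ax": 0,"ay": 0,"az": 1.02},
    {"hand": 8.5,"dx": -31,"dy": -26.5,"dz": -1.7,"ax": 0,"ay": 0,"az": 1.14},
    {"hand": 8.5,"dx": -34.5,"dy": -29.5,"dz": -1.7,"ax": 0,"ay": 0,"az": 1.26},
    {"hand": 8.5,"dx": -37.5,"dy": -32,"dz": -1.7,"ax": 0,"ay": 0,"az": 1.36},
    {"hand": 8.5,"dx": -40,"dy": -34,"dz": -1.7,"ax": 0,"ay": 0,"az": 1.45},
  ],
)

```text
clock: 1.45
eef_pos: [0.4734, 0.1309, 0.3001]
orientation: [0.783, 0.622, -0.0, 0.0]
force: [0.1, -0.1, 0.1]
grip_width: 0.0847
```

```bash
python3 - <<'E'
from h import *
p,r,o=st()
print(o['clock'],p,o['q'].round(3) if hasattr(o['q'],'round') else o['q'])
print(rel(p,r,S(-.0638,.100,.16),RD))
E
```

```text
1.45 [0.47335761 0.13090183 0.30013754] [-0.511  0.248  0.25   1.728 -0.065  1.174 -0.472]
(array([-1.8 ,  2.2 ,  0.02]), array([0.   , 0.   , 0.082]))
```

>>> apply_moves(
  steps=[
    {"hand": 8.5,"dx": -2.0,"dy": 2.25,"dz": 0,"ax": 0,"ay": 0,"az": 0.088},
    {"hand": 8.5,"dx": -2.0,"dy": 2.25,"dz": 0,"ax": 0,"ay": 0,"az": 0.088},
    {"hand": 8.5,"dx": -2.0,"dy": 2.25,"dz": 0,"ax": 0,"ay": 0,"az": 0.088},
  ],
)

```text
clock: 1.75
eef_pos: [0.4901, 0.1087, 0.2998]
orientation: [0.808, 0.589, -0.0, -0.0]
force: [-0.6, -0.1, 0.6]
grip_width: 0.0853
```

```bash
python3 - <<'E'
from h import *
from plant import manip
s=manip.snapshot('wrist');cv2.imwrite('pics/w1.png',s['color'][:,:,::-1]);np.savez('w1.npz',K=s['K'],E=s['extrinsics'])
p,r,o=st()
print(o['clock'],p,o['force']);print(rel(p,r,S(-.0638,.100,.16),RD))
cam=(s['K'],s['extrinsics'])
print('pred handle ends',proj(cam,S(-.0638,.055,.048)),proj(cam,S(-.0638,.135,.048)),'ball',proj(cam,S(.0525,0,.128)))
E
```

```text
1.8 [0.48975697 0.10962524 0.29980202] [ 0.49178187  0.50822766 -0.66760469]
(array([-0.09,  0.13, -0.02]), array([-0.001, -0.   ,  0.001]))
pred handle ends [322.4162509  296.09159334] [322.16085396 172.51855535] ball [554.2165972  463.75061808]
```

View pics/w1.png

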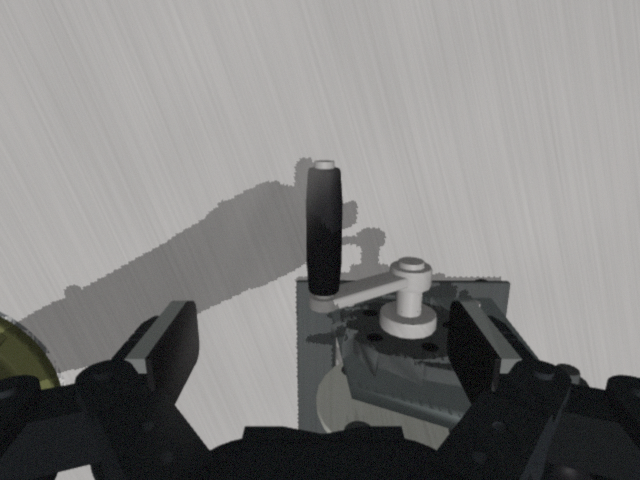

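>>> apply_moves(
  newtons=50,
  steps=[
    {"hand": 6,"dx": -0.1,"dy": 0.1,"dz": 3,"ax": 0,"ay": 0,"az": 0},
    {"hand": 5,"dx": -0.1,"dy": 0.1,"dz": 6,"ax": 0,"ay": 0,"az": 0},
    {"hand": 5,"dx": -0.1,"dy": 0.1,"dz": 9,"ax": 0,"ay": 0,"az": 0},
    {"hand": 5,"dx": -0.1,"dy": 0.1,"dz": 10.6,"ax": 0,"ay": 0,"az": 0},
    {"hand": 5,"dx": -0.1,"dy": 0.1,"dz": 10.6,"ax": 0,"ay": 0,"az": 0},
    {"hand": 5,"dx": -0.1,"dy": 0.1,"dz": 10.6,"ax": 0,"ay": 0,"az": 0},
  ],
)

```text
clock: 2.4
eef_pos: [0.4906, 0.1087, 0.1945]
orientation: [0.808, 0.59, 0.0, -0.0]
force: [0.3, 0.6, -0.4]
grip_width: 0.05
```

```bash
python3 - <<'E'
from h import *
from plant import manip
s=manip.snapshot('wrist');cv2.imwrite('pics/w2.png',s['color'][:,:,::-1])
p,r,o=st()
print(o['clock'],p,o['force'],o['grip_width']);print(rel(p,r,S(-.0638,.100,.054),RD))
E
```

```text
2.45 [0.49112322 0.10854556 0.19502239] [ 0.6157239   0.52818433 -0.41048866] 0.04950044844342928
(array([-0.02, -0.03,  0.1 ]), array([ 0.001, -0.001,  0.001]))
```

View pics/w2.png

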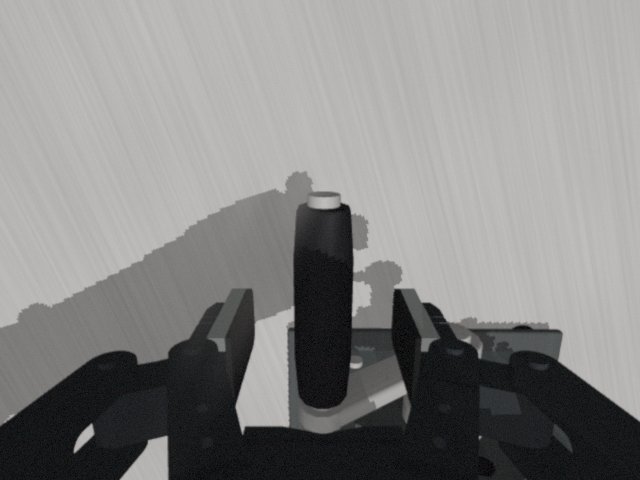

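>>> apply_moves(
  newtons=50,
  steps=[
    {"hand": 3,"dx": 0,"dy": 0,"dz": 0,"ax": 0,"ay": 0,"az": 0},
    {"hand": 1.5,"dx": 0,"dy": 0,"dz": 0,"ax": 0,"ay": 0,"az": 0},
    {"hand": 1.5,"dx": 0,"dy": 0,"dz": 0,"ax": 0,"ay": 0,"az": 0},
    {"hand": 1.5,"dx": 0,"dy": 0,"dz": 0,"ax": 0,"ay": 0,"az": 0},
    {"hand": 1.5,"dx": 0,"dy": 0,"dz": 0,"ax": 0,"ay": 0,"az": 0},
  ],
)

```text
clock: 2.95
eef_pos: [0.4907, 0.1081, 0.195]
orientation: [0.808, 0.589, 0.0, -0.0]
force: [-3.0, 0.8, 6.3]
grip_width: 0.0154
```

```bash
python3 - <<'E'
from h import *
from plant import manip
for n in('wrist','scene'):
    s=manip.snapshot(n);im=s['color'][:,:,::-1]
    if n=='scene': im=cv2.resize(im[150:300,165:335],None,fx=4,fy=4,interpolation=cv2.INTER_CUBIC)
    cv2.imwrite(f'pics/{n}3.png',im)
p,r,o=st()
print(o['clock'],p,o['force'],o['grip_width'],(p-C)@XH,(p-C)@YH,p[2]-.14)
E
```

```text
3.05 [0.49072093 0.10816436 0.19497124] [-2.91916399  0.28720793  5.79397441] 0.015075272382975433 -0.06372559725323605 0.09975927640015635 0.05497123558891959
```

View pics/wrist3.png

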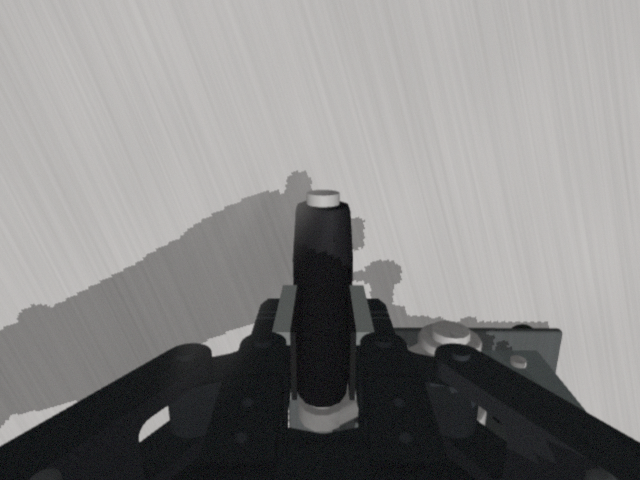

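View pics/scene3.png

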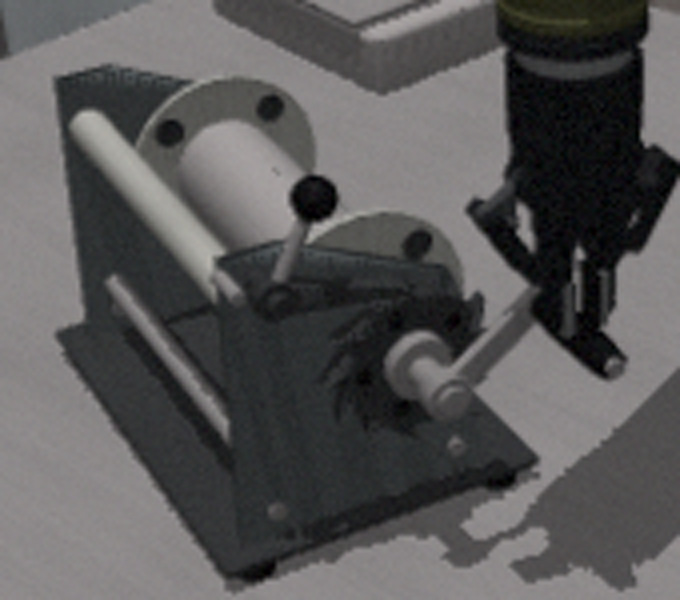

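>>> apply_moves(
  newtons=60,
  steps=[
    {"hand": 0.5,"dx": 0,"dy": 0,"dz": 0,"ax": 0,"ay": 0,"az": 0},
    {"hand": 0.5,"dx": 0,"dy": -0.17,"dz": 0.24,"ax": 0,"ay": 0,"az": 0},
    {"hand": 0.5,"dx": 0,"dy": -0.34,"dz": 0.49,"ax": 0,"ay": 0,"az": 0},
    {"hand": 0.5,"dx": 0,"dy": -0.49,"dz": 0.74,"ax": 0,"ay": 0,"az": 0},
    {"hand": 0.5,"dx": 0,"dy": -0.64,"dz": 1.0,"ax": 0,"ay": 0,"az": 0},
    {"hand": 0.5,"dx": 0,"dy": -0.78,"dz": 1.26,"ax": 0,"ay": 0,"az": 0},
    {"hand": 0.5,"dx": 0,"dy": -0.91,"dz": 1.53,"ax": 0,"ay": 0,"az": 0},
    {"hand": 0.5,"dx": 0,"dy": -1.02,"dz": 1.8,"ax": 0,"ay": 0,"az": 0},
    {"hand": 0.5,"dx": 0,"dy": -1.13,"dz": 2.08,"ax": 0,"ay": 0,"az": 0},
    {"hand": 0.5,"dx": 0,"dy": -1.13,"dz": 2.08,"ax": 0,"ay": 0,"az": 0},
  ],
)

```text
clock: 4.05
eef_pos: [0.4804, 0.1115, 0.1741]
orientation: [0.808, 0.589, 0.001, 0.0]
force: [-0.8, -0.3, 5.6]
grip_width: 0.0052
```

```bash
cat > look.py <<'E'
import sys
from h import *
from plant import manip
tag=sys.argv[1]
p,r,o=st()
f=np.array(o['force']);d=p-C
print('t',round(o['clock'],2),'stand rel',[round(float(v),4) for v in (d@XH,d@YH,d[2])],'F stand',[round(float(v),1) for v in (f@XH,f@YH,f[2])],'w',round(o['grip_width'],4),'rot',(RD.inv()*r).as_rotvec().round(3))
for n in sys.argv[2:]:
    s=manip.snapshot(n);im=s['color'][:,:,::-1]
    cv2.imwrite(f'pics/{n}{tag}raw.png',im)
    if n=='scene': im=cv2.resize(im[150:300,165:335],None,fx=4,fy=4,interpolation=cv2.INTER_CUBIC)
    if n=='top': im=cv2.resize(im[165:315,285:485],None,fx=3.9,fy=3.9,interpolation=cv2.INTER_CUBIC)
    cv2.imwrite(f'pics/{n}{tag}.png',im)
E
python3 look.py 4 scene
```

```text
t 4.05 stand rel [-0.0746, 0.0998, 0.0341] F stand [-0.6, -0.5, 5.6] w 0.0052 rot [-0.001  0.001  0.   ]
```

View pics/scene4.png

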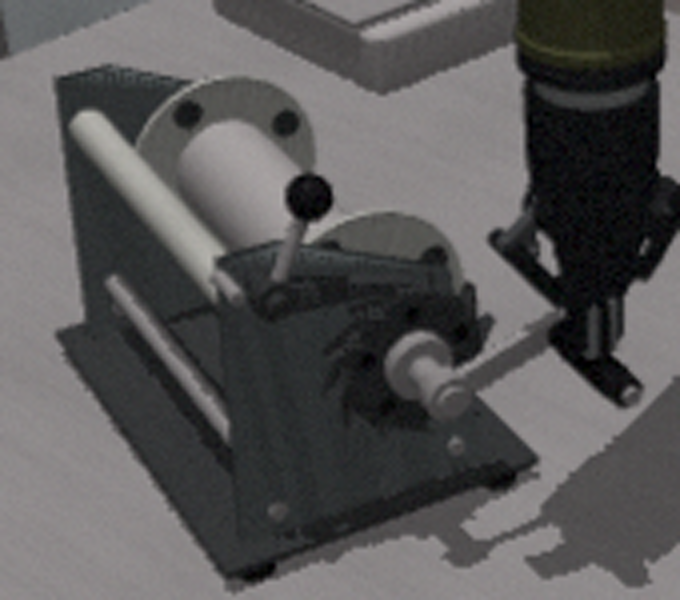

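```bash
python3 look.py 4b wrist; python3 - <<'E'
import cv2
im=cv2.imread('pics/scene4raw.png')[200:260,280:340];cv2.imwrite('pics/z4.png',cv2.resize(im,None,fx=10,fy=10,interpolation=cv2.INTER_CUBIC))
E
```

```text
t 4.1 stand rel [-0.0745, 0.0998, 0.0341] F stand [-0.9, 0.9, 4.1] w 0.0054 rot [-0.001  0.001  0.   ]
```

View pics/wrist4b.png

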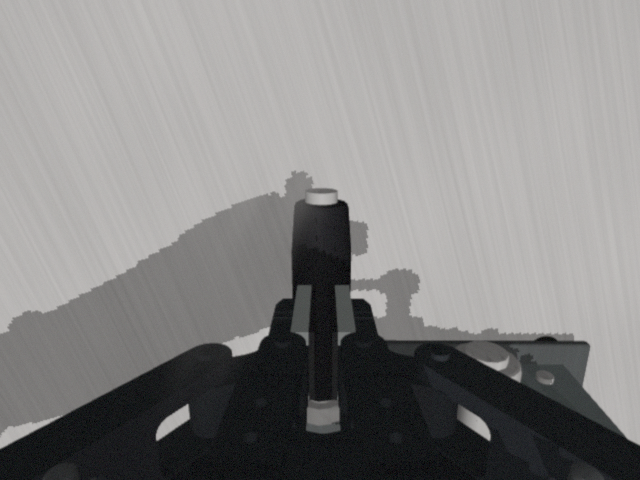

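View pics/z4.png

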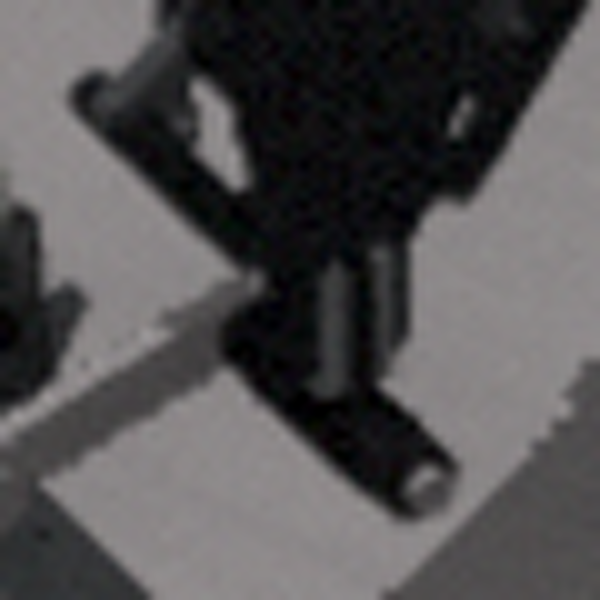

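```bash
python3 - <<'E'
from h import *
for ph in (53,60,65,70,75,80):
    a=np.radians(ph);print(ph,proj('scene',S(-.08*np.sin(a),.135,.08*np.cos(a))).round(1),proj('scene',S(-.08*np.sin(a),.055,.08*np.cos(a))).round(1))
p,r,o=st()
for k in (0,.006,.025):print(k,proj('scene',p-[0,0,k]).round(1))
print(proj('scene',p-[0,0,.025]+.011*YH),proj('scene',p-[0,0,.025]-.011*YH))
E
```

```text
53 [317.1 239.8] [299.5 224.4]
60 [319.1 242. ] [301.5 226.5]
65 [320.3 243.8] [302.7 228.3]
70 [321.2 245.7] [303.7 230.2]
75 [322.  247.8] [304.5 232.2]
80 [322.5 249.9] [305.  234.3]
0 [313.  236.4]
0.006 [313.  238.5]
0.025 [313.1 245.1]
[315.52761943 247.25473717] [310.716746   242.91654633]
```

```bash
python3 - <<'E'
from h import *
d=np.load('w1.npz');cam=(d['K'],d['E'])
p=np.array([.4898,.1096,.2998])
for k in (-.02,-.01,0,.006,.012,.025):
  for sx in(.011,-.011): print(k,sx,proj(cam,p-[0,0,k]+YH*sx-XH*.0425).round(0),proj(cam,p-[0,0,k]+YH*sx+XH*.0425).round(0))
E
python3 -c "
import cv2
im=cv2.imread('pics/w1.png')[280:420,100:560];cv2.imwrite('pics/z1.png',cv2.resize(im,None,fx=1.7,fy=1.7))
im=cv2.imread('pics/wrist4braw.png')[270:450,230:410];cv2.imwrite('pics/z5.png',cv2.resize(im,None,fx=3.3,fy=3.3))"
```

```text
-0.02 0.011 [181. 305.] [453. 305.]
-0.02 -0.011 [187. 367.] [448. 367.]
-0.01 0.011 [190. 292.] [445. 292.]
-0.01 -0.011 [196. 350.] [440. 350.]
0 0.011 [199. 281.] [437. 281.]
0 -0.011 [204. 336.] [433. 336.]
0.006 0.011 [203. 275.] [433. 274.]
0.006 -0.011 [208. 328.] [429. 328.]
0.012 0.011 [208. 269.] [429. 269.]
0.012 -0.011 [212. 321.] [425. 320.]
0.025 0.011 [216. 258.] [421. 257.]
0.025 -0.011 [220. 306.] [418. 306.]
```

View pics/z5.png

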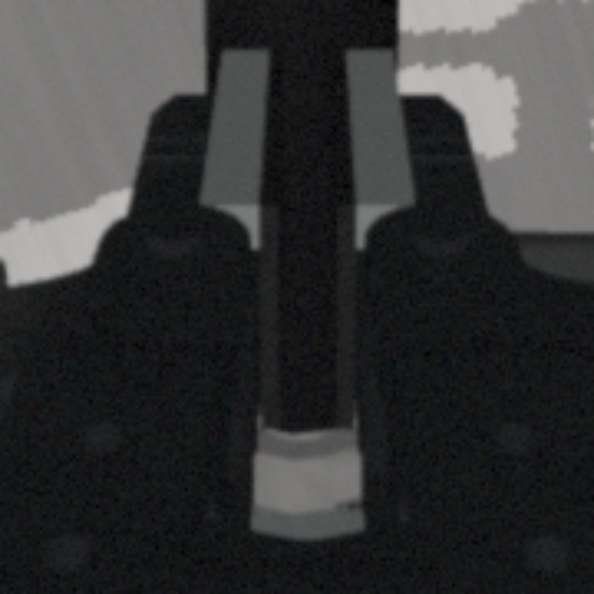

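View pics/z1.png

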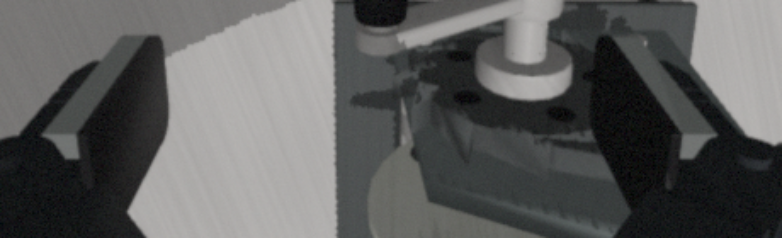

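The zoom shows the fingertips resting on top of the handle, not around it. So the real tips sit about 25 mm higher than the tool description says, near TCP + 0 when shut. Even so, the push turned the wheel forward to about 0.33 rad, inside the free range. Next is the lever. I'll straddle the ball with open jaws, allowing for the measured tip position.

>>> apply_moves(
  newtons=20,
  steps=[
    {"hand": 5.5,"dx": 0,"dy": 0,"dz": -2,"ax": 0,"ay": 0,"az": 0},
    {"hand": 5.5,"dx": 0,"dy": 0,"dz": -6,"ax": 0,"ay": 0,"az": 0},
    {"hand": 5.5,"dx": 0,"dy": 0,"dz": -10.5,"ax": 0,"ay": 0,"az": 0},
    {"hand": 5.5,"dx": 0,"dy": 0,"dz": -15.6,"ax": 0,"ay": 0,"az": 0},
    {"hand": 5.5,"dx": -2,"dy": 3,"dz": -15.6,"ax": 0,"ay": 0,"az": 0},
    {"hand": 5.5,"dx": -5,"dy": 6.5,"dz": -15.6,"ax": 0,"ay": 0,"az": 0},
    {"hand": 5.5,"dx": -8,"dy": 10,"dz": -15.6,"ax": 0,"ay": 0,"az": 0},
    {"hand": 5.5,"dx": -10,"dy": 13.2,"dz": -15.6,"ax": 0,"ay": 0,"az": 0},
    {"hand": 5.5,"dx": -10,"dy": 13.2,"dz": -15.6,"ax": 0,"ay": 0,"az": 0},
    {"hand": 5.5,"dx": -10,"dy": 13.2,"dz": -15.6,"ax": 0,"ay": 0,"az": 0},
  ],
)

```text
clock: 5.15
eef_pos: [0.5752, -0.0252, 0.3288]
orientation: [0.809, 0.588, -0.0, -0.0]
force: [0.4, 1.4, -0.6]
grip_width: 0.0551
```

```bash
python3 look.py 6 wrist scene
```

```text
t 5.15 stand rel [0.0575, -0.0014, 0.1888] F stand [-0.1, 1.5, -0.6] w 0.0551 rot [ 0.001 -0.     0.002]
```

View pics/wrist6.png

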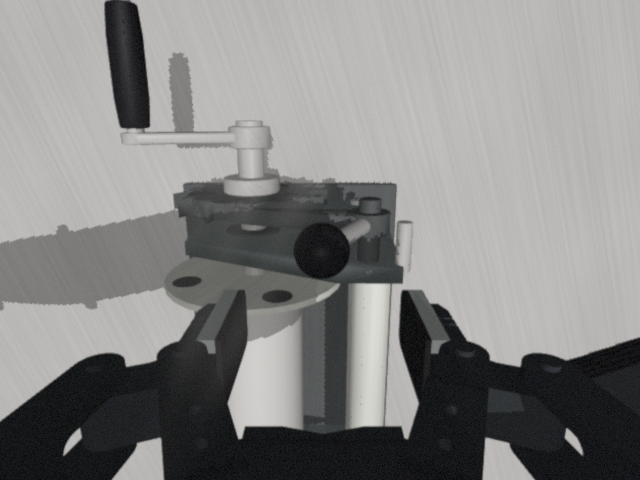

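View pics/scene6.png

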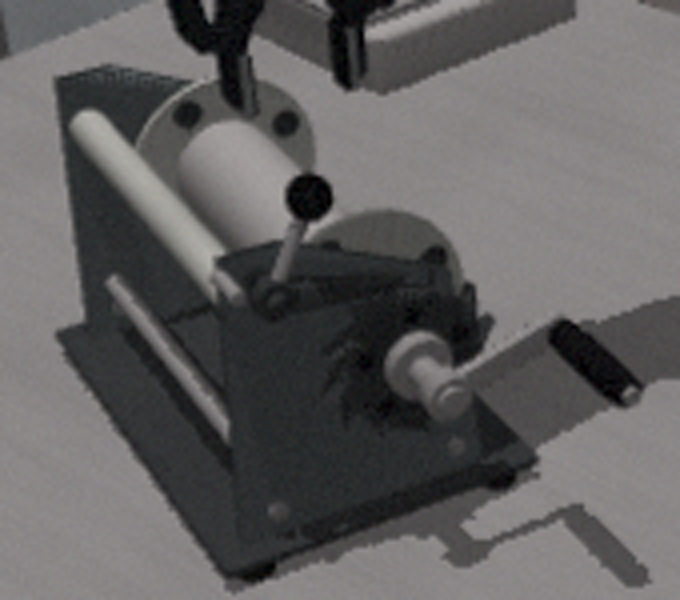

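>>> apply_moves(
  newtons=20,
  steps=[
    {"hand": 5.5,"dx": 0.1,"dy": 0.05,"dz": 2.5,"ax": 0,"ay": 0,"az": 0},
    {"hand": 5.5,"dx": 0.1,"dy": 0.05,"dz": 5,"ax": 0,"ay": 0,"az": 0},
    {"hand": 5.5,"dx": 0.1,"dy": 0.05,"dz": 6.7,"ax": 0,"ay": 0,"az": 0},
    {"hand": 5.5,"dx": 0.1,"dy": 0.05,"dz": 7.7,"ax": 0,"ay": 0,"az": 0},
    {"hand": 5.5,"dx": 0.1,"dy": 0.05,"dz": 7.7,"ax": 0,"ay": 0,"az": 0},
  ],
)

```text
clock: 5.75
eef_pos: [0.5751, -0.0224, 0.2515]
orientation: [0.808, 0.59, -0.001, -0.001]
force: [-0.0, -0.3, 0.3]
grip_width: 0.055
```

```bash
python3 look.py 7 wrist scene
```

```text
t 5.75 stand rel [0.0565, 0.0013, 0.1115] F stand [0.0, -0.3, 0.3] w 0.055 rot [ 0.002 -0.    -0.001]
```

View pics/wrist7.png

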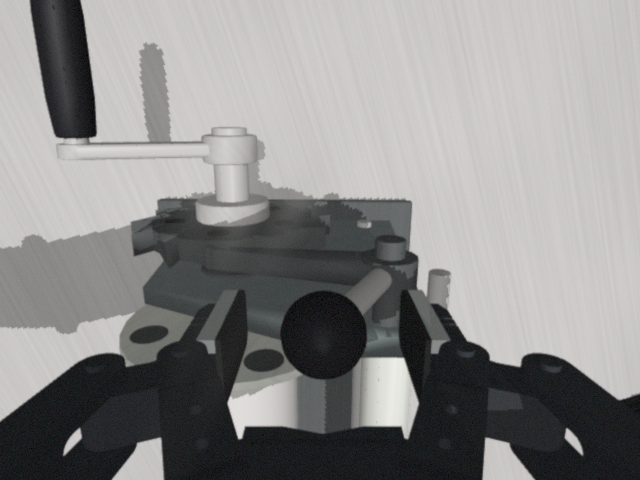

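View pics/scene7.png

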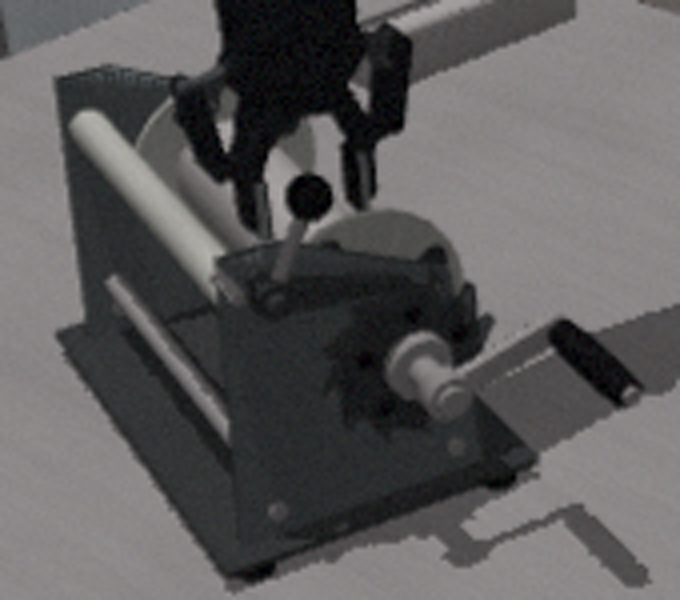

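>>> apply_moves(
  newtons=20,
  steps=[
    {"hand": 5.5,"dx": -0.3,"dy": 0.8,"dz": 0,"ax": 0,"ay": 0,"az": 0},
    {"hand": 5.5,"dx": -0.3,"dy": 1.4,"dz": 0,"ax": 0,"ay": 0,"az": 0},
    {"hand": 5.5,"dx": -0.3,"dy": 2.0,"dz": 0,"ax": 0,"ay": 0,"az": 0},
    {"hand": 5.5,"dx": -0.3,"dy": 2.6,"dz": 0,"ax": 0,"ay": 0,"az": 0},
    {"hand": 5.5,"dx": -0.3,"dy": 3.2,"dz": 0,"ax": 0,"ay": 0,"az": 0},
    {"hand": 5.5,"dx": -0.3,"dy": 3.8,"dz": 0,"ax": 0,"ay": 0,"az": 0},
  ],
)

```text
clock: 6.45
eef_pos: [0.6118, -0.0383, 0.2522]
orientation: [0.808, 0.589, -0.0, 0.0]
force: [-0.3, -0.1, -0.0]
grip_width: 0.0549
```

```bash
python3 look.py 8 wrist
```

```text
t 6.45 stand rel [0.0963, -0.0027, 0.1122] F stand [-0.2, -0.2, -0.0] w 0.0549 rot [-0. -0.  0.]
```

View pics/wrist8.png

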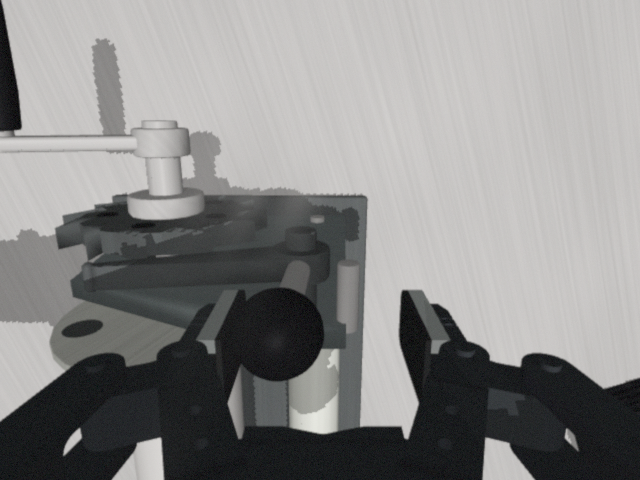

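The ball is against the near jaw at (277,335) and the pawl is rising freely with almost no force. I'll keep pushing.

>>> apply_moves(
  newtons=20,
  steps=[
    {"hand": 5.5,"dx": 0,"dy": 0.6,"dz": 0,"ax": 0,"ay": 0,"az": 0},
    {"hand": 5.5,"dx": 0,"dy": 1.2,"dz": 0,"ax": 0,"ay": 0,"az": 0},
    {"hand": 5.5,"dx": 0,"dy": 1.8,"dz": 0,"ax": 0,"ay": 0,"az": 0},
    {"hand": 5.5,"dx": 0,"dy": 2.4,"dz": 0,"ax": 0,"ay": 0,"az": 0},
    {"hand": 5.5,"dx": 0,"dy": 3.0,"dz": 0,"ax": 0,"ay": 0,"az": 0},
    {"hand": 5.5,"dx": 0,"dy": 3.3,"dz": 0,"ax": 0,"ay": 0,"az": 0},
    {"hand": 5.5,"dx": 0,"dy": 3.3,"dz": 0,"ax": 0,"ay": 0,"az": 0},
    {"hand": 5.5,"dx": 0,"dy": 3.3,"dz": 0,"ax": 0,"ay": 0,"az": 0},
  ],
)

```text
clock: 7.3
eef_pos: [0.6425, -0.0482, 0.2522]
orientation: [0.808, 0.589, -0.0, -0.0]
force: [0.3, -0.2, -0.5]
grip_width: 0.0549
```

```bash
python3 look.py 9 wrist scene
```

```text
t 7.3 stand rel [0.1286, -0.0027, 0.1122] F stand [0.4, -0.1, -0.5] w 0.0549 rot [ 0. -0.  0.]
```

View pics/wrist9.png

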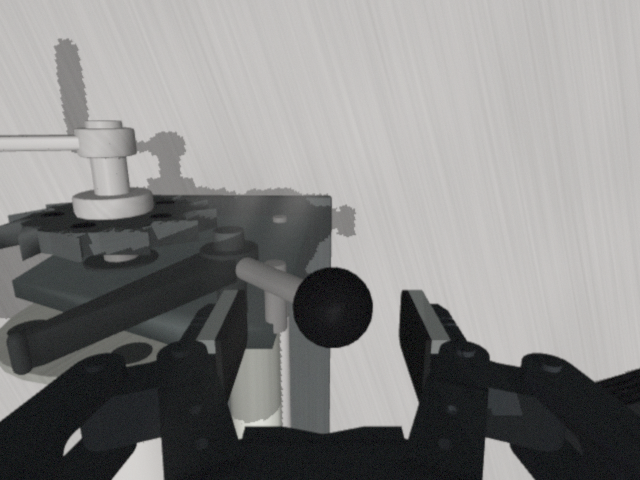

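View pics/scene9.png

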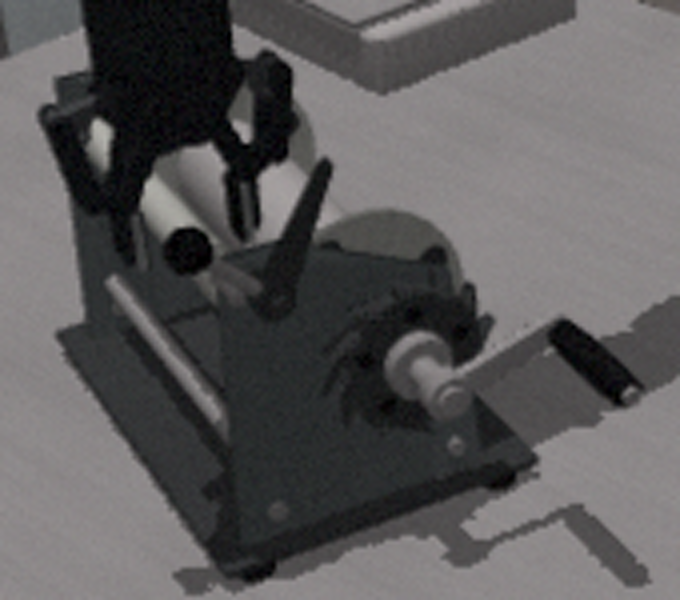

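The pawl lies right over at its stop with the ball free between the jaws, so it stays there by itself. The crank hasn't moved. Next is the handle.

>>> apply_moves(
  newtons=40,
  steps=[
    {"hand": 5.5,"dx": 0,"dy": 0,"dz": -3,"ax": 0,"ay": 0,"az": 0},
    {"hand": 5.5,"dx": 0,"dy": 0,"dz": -7,"ax": 0,"ay": 0,"az": 0},
    {"hand": 5.5,"dx": 3,"dy": 0,"dz": -9,"ax": 0,"ay": 0,"az": 0},
    {"hand": 5.5,"dx": 7,"dy": -2,"dz": -9,"ax": 0,"ay": 0,"az": 0},
    {"hand": 5.5,"dx": 10,"dy": -5,"dz": -9,"ax": 0,"ay": 0,"az": 0},
    {"hand": 5.5,"dx": 10.3,"dy": -9.5,"dz": -9,"ax": 0,"ay": 0,"az": 0},
    {"hand": 5.5,"dx": 10.3,"dy": -14,"dz": -8,"ax": 0,"ay": 0,"az": 0},
    {"hand": 5.5,"dx": 10.3,"dy": -18,"dz": -5,"ax": 0,"ay": 0,"az": 0},
    {"hand": 5.5,"dx": 10.3,"dy": -20.5,"dz": -2,"ax": 0,"ay": 0,"az": 0},
    {"hand": 5.5,"dx": 10.3,"dy": -20.5,"dz": 2,"ax": 0,"ay": 0,"az": 0},
    {"hand": 5.5,"dx": 10.3,"dy": -20.5,"dz": 2,"ax": 0,"ay": 0,"az": 0},
  ],
)

```text
clock: 8.5
eef_pos: [0.4755, 0.1127, 0.2292]
orientation: [0.808, 0.59, -0.003, -0.001]
force: [-0.3, 0.1, 0.5]
grip_width: 0.055
```

```bash
python3 look.py 10 wrist
```

```text
t 8.5 stand rel [-0.0796, 0.0995, 0.0892] F stand [-0.3, 0.0, 0.5] w 0.055 rot [ 0.006 -0.004 -0.001]
```

View pics/wrist10.png

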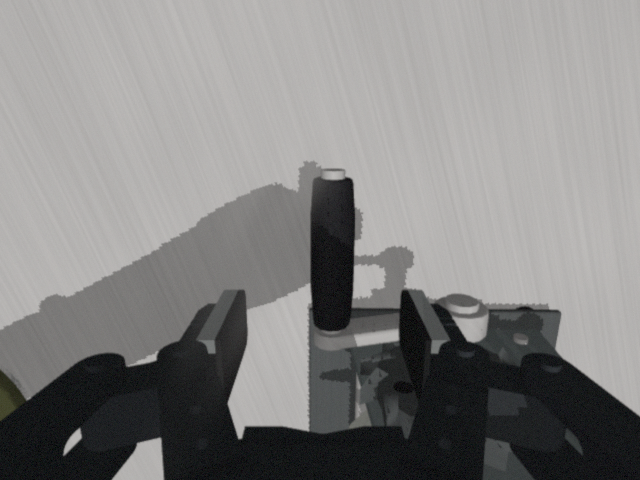

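>>> apply_moves(
  newtons=40,
  steps=[
    {"hand": 5.5,"dx": 0,"dy": 0,"dz": 3,"ax": 0,"ay": 0,"az": 0},
    {"hand": 5.5,"dx": 0,"dy": 0,"dz": 6,"ax": 0,"ay": 0,"az": 0},
    {"hand": 5.5,"dx": 0,"dy": 0,"dz": 8,"ax": 0,"ay": 0,"az": 0},
    {"hand": 5.5,"dx": 0,"dy": 0,"dz": 8,"ax": 0,"ay": 0,"az": 0},
    {"hand": 4,"dx": 0,"dy": 0,"dz": 8,"ax": 0,"ay": 0,"az": 0},
    {"hand": 3,"dx": 0,"dy": 0,"dz": 8,"ax": 0,"ay": 0,"az": 0},
    {"hand": 1.5,"dx": 0,"dy": 0,"dz": 8,"ax": 0,"ay": 0,"az": 0},
    {"hand": 1.5,"dx": 0,"dy": 0,"dz": 8,"ax": 0,"ay": 0,"az": 0},
    {"hand": 1.5,"dx": 0,"dy": 0,"dz": 8,"ax": 0,"ay": 0,"az": 0},
  ],
)

```text
clock: 9.45
eef_pos: [0.4801, 0.1128, 0.1538]
orientation: [0.808, 0.589, 0.002, 0.0]
force: [-1.2, 0.3, 6.6]
grip_width: 0.0216
```

```bash
python3 look.py 11 wrist scene
```

```text
t 9.45 stand rel [-0.0752, 0.1009, 0.0138] F stand [-1.2, -0.1, 6.6] w 0.0216 rot [-0.003  0.002  0.001]
```

View pics/wrist11.png

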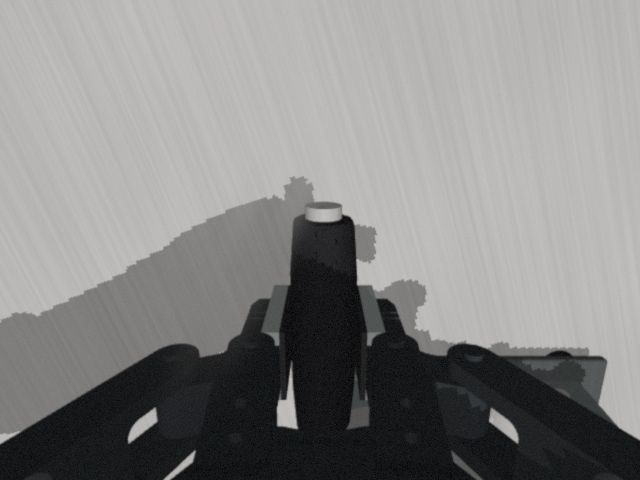

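View pics/scene11.png

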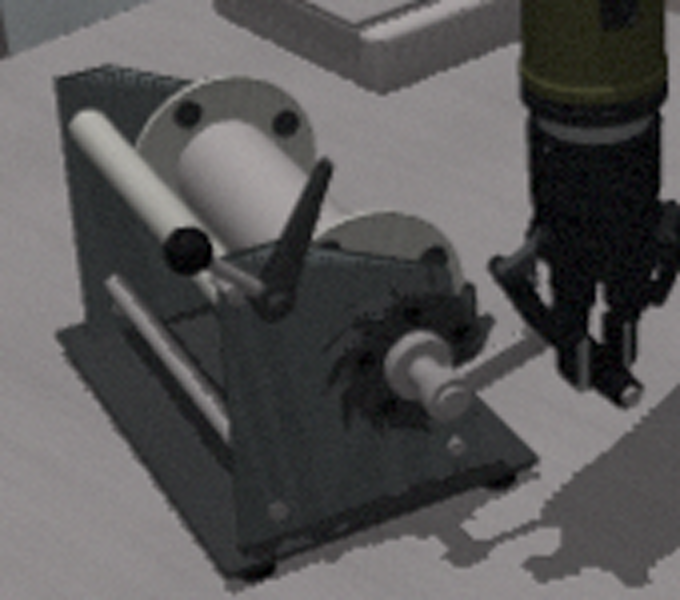

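The pads now really hold the sleeve: the reading is 21.6 mm with 1.5 cm commanded. I'll wind back along the arc.

>>> apply_moves(
  newtons=40,
  steps=[
    {"hand": 1.5,"dx": 0,"dy": 0.14,"dz": -0.36,"ax": 0,"ay": 0,"az": 0},
    {"hand": 1.5,"dx": 0,"dy": 0.28,"dz": -0.72,"ax": 0,"ay": 0,"az": 0},
    {"hand": 1.5,"dx": 0,"dy": 0.47,"dz": -1.09,"ax": 0,"ay": 0,"az": 0},
    {"hand": 1.5,"dx": 0,"dy": 0.66,"dz": -1.46,"ax": 0,"ay": 0,"az": 0},
    {"hand": 1.5,"dx": 0,"dy": 0.88,"dz": -1.81,"ax": 0,"ay": 0,"az": 0},
    {"hand": 1.5,"dx": 0,"dy": 1.11,"dz": -2.16,"ax": 0,"ay": 0,"az": 0},
    {"hand": 1.5,"dx": 0,"dy": 1.37,"dz": -2.49,"ax": 0,"ay": 0,"az": 0},
    {"hand": 1.5,"dx": 0,"dy": 1.64,"dz": -2.81,"ax": 0,"ay": 0,"az": 0},
    {"hand": 1.5,"dx": 0,"dy": 1.93,"dz": -3.12,"ax": 0,"ay": 0,"az": 0},
    {"hand": 1.5,"dx": 0,"dy": 2.23,"dz": -3.41,"ax": 0,"ay": 0,"az": 0},
    {"hand": 1.5,"dx": 0,"dy": 2.23,"dz": -3.41,"ax": 0,"ay": 0,"az": 0},
  ],
)

```text
clock: 10.65
eef_pos: [0.4972, 0.1071, 0.1865]
orientation: [0.808, 0.589, -0.002, -0.003]
force: [-9.9, 6.4, 2.7]
grip_width: 0.0215
```

```bash
python3 look.py 12 scene; python3 look.py 12 wrist
```

```text
t 10.65 stand rel [-0.0572, 0.1007, 0.0465] F stand [-11.3, 3.1, 2.7] w 0.0215 rot [ 0.006 -0.    -0.001]
t 10.7 stand rel [-0.0572, 0.1008, 0.0465] F stand [-10.6, 2.8, 1.9] w 0.0212 rot [ 0.006 -0.    -0.001]
```

View pics/scene12.png

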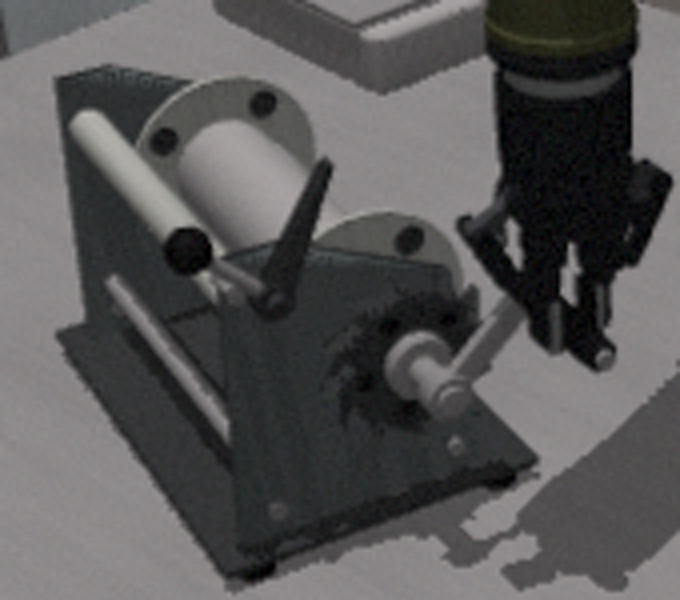

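View pics/wrist12.png

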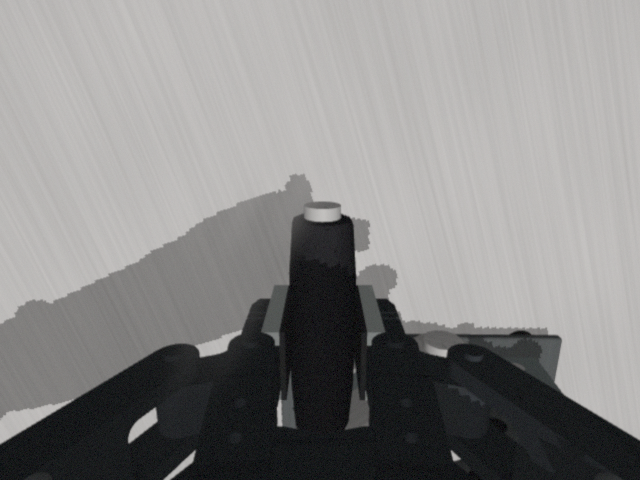

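>>> apply_moves(
  newtons=40,
  steps=[
    {"hand": 1.5,"dx": 0,"dy": 0.54,"dz": -0.44,"ax": 0,"ay": 0,"az": 0},
    {"hand": 1.5,"dx": 0,"dy": 1.11,"dz": -0.84,"ax": 0,"ay": 0,"az": 0},
    {"hand": 1.5,"dx": 0,"dy": 1.72,"dz": -1.18,"ax": 0,"ay": 0,"az": 0},
    {"hand": 1.5,"dx": 0,"dy": 2.36,"dz": -1.47,"ax": 0,"ay": 0,"az": 0},
    {"hand": 1.5,"dx": 0,"dy": 3.01,"dz": -1.71,"ax": 0,"ay": 0,"az": 0},
    {"hand": 1.5,"dx": 0,"dy": 3.69,"dz": -1.88,"ax": 0,"ay": 0,"az": 0},
    {"hand": 1.5,"dx": 0,"dy": 4.38,"dz": -2.0,"ax": 0,"ay": 0,"az": 0},
    {"hand": 1.5,"dx": 0,"dy": 5.07,"dz": -2.05,"ax": 0,"ay": 0,"az": 0},
    {"hand": 1.5,"dx": 0,"dy": 5.77,"dz": -2.04,"ax": 0,"ay": 0,"az": 0},
    {"hand": 1.5,"dx": 0,"dy": 6.47,"dz": -1.98,"ax": 0,"ay": 0,"az": 0},
    {"hand": 1.5,"dx": 0,"dy": 7.02,"dz": -1.88,"ax": 0,"ay": 0,"az": 0},
    {"hand": 1.5,"dx": 0,"dy": 7.02,"dz": -1.88,"ax": 0,"ay": 0,"az": 0},
  ],
)

```text
clock: 11.95
eef_pos: [0.5712, 0.0832, 0.2102]
orientation: [0.808, 0.589, 0.005, 0.003]
force: [0.9, -0.4, 20.0]
grip_width: 0.021
```

```bash
python3 look.py 13 scene
```

```text
t 11.95 stand rel [0.0206, 0.1006, 0.0702] F stand [1.0, -0.1, 20.0] w 0.021 rot [-0.01   0.004  0.001]
```

View pics/scene13.png

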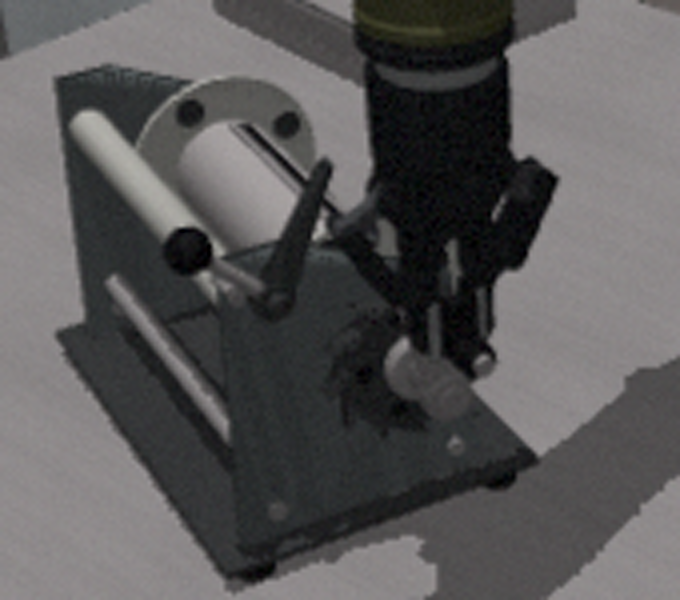

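The slot is visible near the top of the core. There's a 20 N vertical push because my arc runs a few mm low, so I'll relieve that while moving to about -1.31 rad.

>>> apply_moves(
  newtons=40,
  steps=[
    {"hand": 1.5,"dx": 0,"dy": 0.2,"dz": -0.3,"ax": 0,"ay": 0,"az": 0},
    {"hand": 1.5,"dx": 0,"dy": 0.5,"dz": -0.27,"ax": 0,"ay": 0,"az": 0},
    {"hand": 1.5,"dx": 0,"dy": 0.8,"dz": -0.18,"ax": 0,"ay": 0,"az": 0},
    {"hand": 1.5,"dx": 0,"dy": 1.1,"dz": -0.09,"ax": 0,"ay": 0,"az": 0},
    {"hand": 1.5,"dx": 0,"dy": 1.1,"dz": -0.09,"ax": 0,"ay": 0,"az": 0},
  ],
)

```text
clock: 12.5
eef_pos: [0.5788, 0.0806, 0.2081]
orientation: [0.808, 0.589, 0.001, 0.001]
force: [-1.4, 1.1, 10.7]
grip_width: 0.0214
```

```bash
python3 look.py 14 scene wrist
```

```text
t 12.5 stand rel [0.0286, 0.1004, 0.0681] F stand [-1.7, 0.6, 10.7] w 0.0214 rot [-0.003  0.001  0.001]
```

View pics/scene14.png

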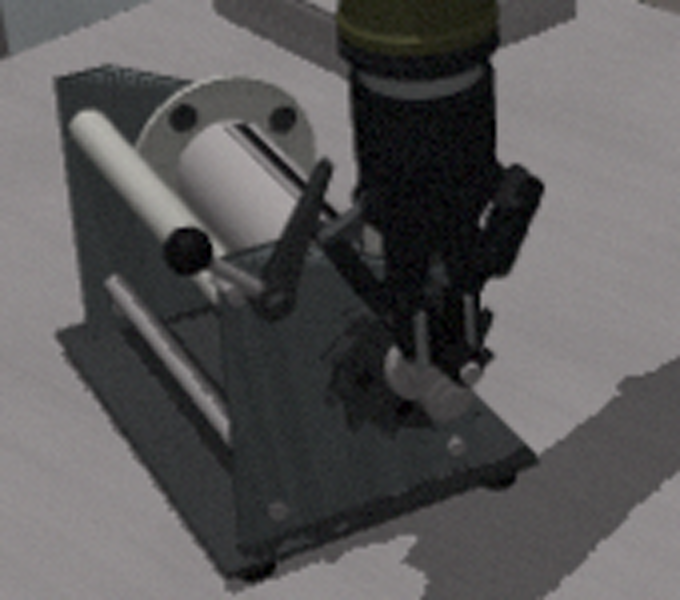

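View pics/wrist14.png

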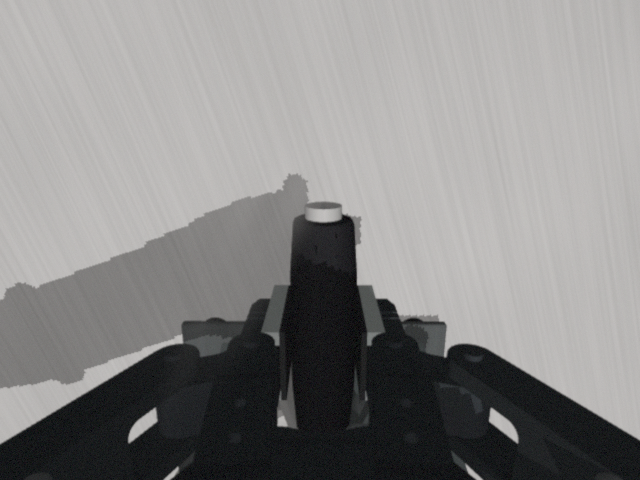

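Wheel is at about -1.29 rad, 0.28 rad forward of the third tooth. I'll release the handle and move to the ball.

>>> apply_moves(
  newtons=20,
  steps=[
    {"hand": 4,"dx": 0,"dy": 0,"dz": -0.2,"ax": 0,"ay": 0,"az": 0},
    {"hand": 5,"dx": 0,"dy": 0,"dz": -0.2,"ax": 0,"ay": 0,"az": 0},
    {"hand": 5,"dx": 0,"dy": 0,"dz": -3,"ax": 0,"ay": 0,"az": 0},
    {"hand": 4.5,"dx": 0,"dy": 0,"dz": -7,"ax": 0,"ay": 0,"az": 0},
    {"hand": 4.5,"dx": 0,"dy": 0,"dz": -11,"ax": 0,"ay": 0,"az": 0},
    {"hand": 4.5,"dx": 0,"dy": 2,"dz": -13.3,"ax": 0,"ay": 0,"az": 0},
    {"hand": 4.5,"dx": 0,"dy": 6,"dz": -13.3,"ax": 0,"ay": 0,"az": 0},
    {"hand": 4.5,"dx": -3,"dy": 9.7,"dz": -13.3,"ax": 0,"ay": 0,"az": 0},
    {"hand": 4.5,"dx": -7,"dy": 9.9,"dz": -13.3,"ax": 0,"ay": 0,"az": 0},
    {"hand": 4.5,"dx": -10.2,"dy": 9.9,"dz": -12.5,"ax": 0,"ay": 0,"az": 0},
    {"hand": 4.5,"dx": -10.2,"dy": 9.9,"dz": -11,"ax": 0,"ay": 0,"az": 0},
    {"hand": 4.5,"dx": -10.2,"dy": 9.9,"dz": -11,"ax": 0,"ay": 0,"az": 0},
  ],
)

```text
clock: 13.8
eef_pos: [0.6393, -0.0479, 0.3141]
orientation: [0.809, 0.588, -0.002, -0.001]
force: [-0.6, 1.4, 0.0]
grip_width: 0.0448
```

```bash
python3 look.py 15 scene wrist
```

```text
t 13.8 stand rel [0.1255, -0.0034, 0.1741] F stand [-1.0, 1.1, 0.0] w 0.0448 rot [ 0.004 -0.001  0.003]
```

View pics/scene15.png

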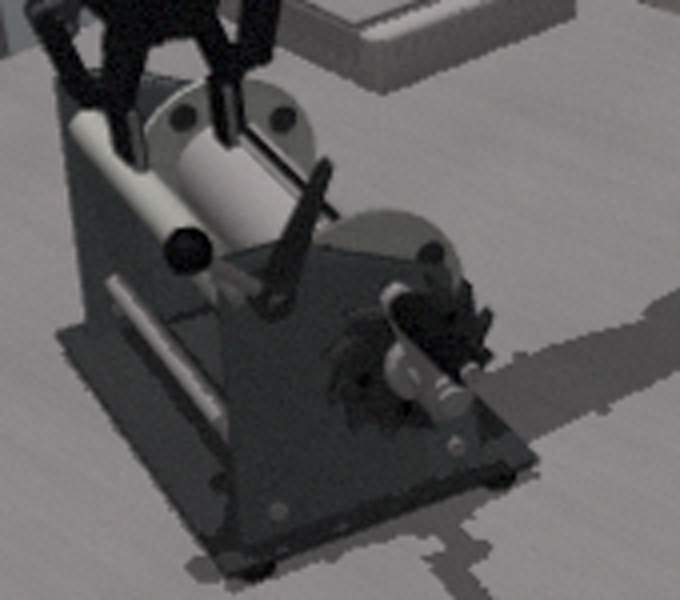

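View pics/wrist15.png

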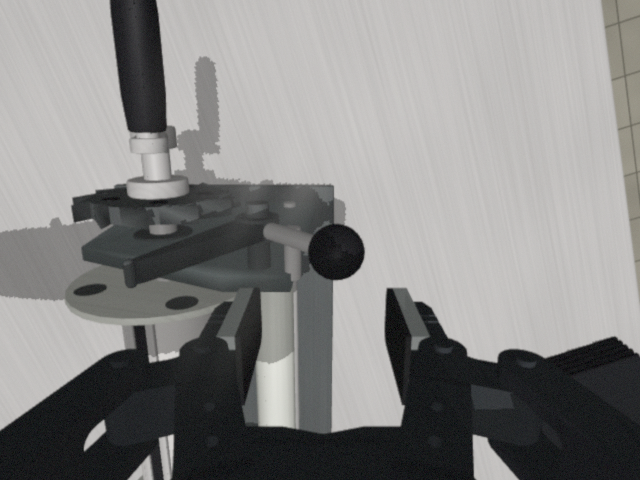

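>>> apply_moves(
  newtons=20,
  steps=[
    {"hand": 4.5,"dx": 0,"dy": 0.4,"dz": 2.5,"ax": 0,"ay": 0,"az": 0},
    {"hand": 4.5,"dx": 0,"dy": 0.5,"dz": 5,"ax": 0,"ay": 0,"az": 0},
    {"hand": 4.5,"dx": 0,"dy": 0.5,"dz": 6.4,"ax": 0,"ay": 0,"az": 0},
    {"hand": 4.5,"dx": 0,"dy": 0.5,"dz": 6.4,"ax": 0,"ay": 0,"az": 0},
  ],
)

```text
clock: 14.3
eef_pos: [0.6448, -0.0464, 0.2504]
orientation: [0.807, 0.59, -0.001, -0.001]
force: [0.5, 0.4, -0.1]
grip_width: 0.0448
```

```bash
python3 look.py 16 wrist; python3 - <<'E'
from h import *
for ph in (-17,-19,-21,-23,-25):
    a=np.radians(ph);print(ph,proj('scene',S(-.08*np.sin(a),.142,.08*np.cos(a))).round(1))
a=np.radians(53);print(proj('scene',S(-.08*np.sin(a),.142,.08*np.cos(a))).round(1))
E
```

```text
t 14.3 stand rel [0.1302, -0.0003, 0.1104] F stand [0.3, 0.6, -0.1] w 0.0448 rot [ 0.003 -0.001 -0.002]
-17 [285.  242.6]
-19 [283.9 243.3]
-21 [282.9 244. ]
-23 [281.9 244.8]
-25 [280.9 245.5]
[318.7 241.2]
```

View pics/wrist16.png

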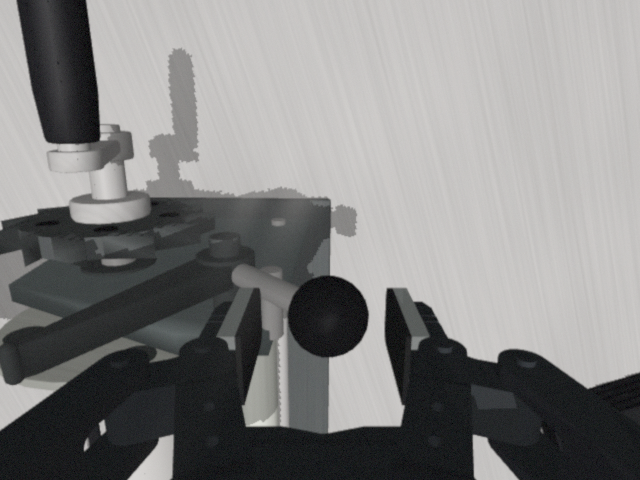

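The ball sits centred between the jaws, and the crank reads about -20.5° in both views. I'll tip the lever back now.

>>> apply_moves(
  newtons=20,
  steps=[
    {"hand": 4.5,"dx": 0,"dy": -0.6,"dz": 0,"ax": 0,"ay": 0,"az": 0},
    {"hand": 4.5,"dx": 0,"dy": -1.2,"dz": 0,"ax": 0,"ay": 0,"az": 0},
    {"hand": 4.5,"dx": 0,"dy": -1.8,"dz": 0,"ax": 0,"ay": 0,"az": 0},
    {"hand": 4.5,"dx": 0,"dy": -2.4,"dz": 0,"ax": 0,"ay": 0,"az": 0},
    {"hand": 4.5,"dx": 0,"dy": -3.0,"dz": 0,"ax": 0,"ay": 0,"az": 0},
    {"hand": 4.5,"dx": 0,"dy": -3.6,"dz": 0,"ax": 0,"ay": 0,"az": 0},
    {"hand": 4.5,"dx": 0,"dy": -4.3,"dz": 0,"ax": 0,"ay": 0,"az": 0},
    {"hand": 4.5,"dx": 0,"dy": -5.0,"dz": 0,"ax": 0,"ay": 0,"az": 0},
    {"hand": 4.5,"dx": 0,"dy": -5.8,"dz": 0,"ax": 0,"ay": 0,"az": 0},
    {"hand": 4.5,"dx": 0,"dy": -6.6,"dz": 0,"ax": 0,"ay": 0,"az": 0},
    {"hand": 4.5,"dx": 0,"dy": -7.4,"dz": 0,"ax": 0,"ay": 0,"az": 0},
    {"hand": 4.5,"dx": 0,"dy": -7.4,"dz": 0,"ax": 0,"ay": 0,"az": 0},
  ],
)

```text
clock: 15.55
eef_pos: [0.5738, -0.0249, 0.2522]
orientation: [0.808, 0.589, -0.0, -0.0]
force: [0.1, 0.0, 0.3]
grip_width: 0.0449
```

```bash
python3 look.py 17 wrist scene
```

```text
t 15.55 stand rel [0.056, -0.0015, 0.1122] F stand [0.1, 0.1, 0.3] w 0.0449 rot [ 0.001  0.    -0.   ]
```

View pics/wrist17.png

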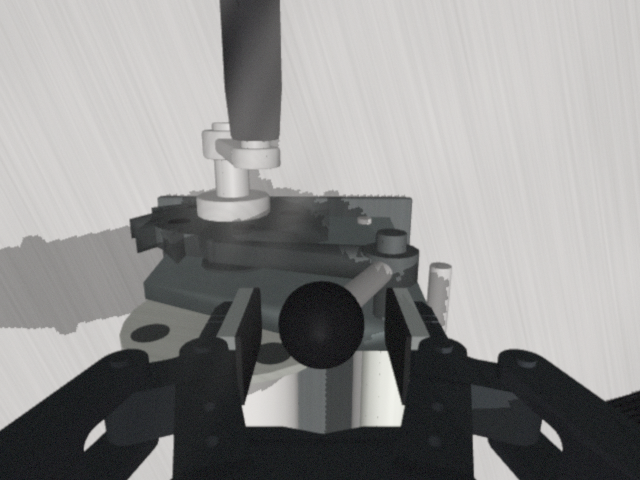

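View pics/scene17.png

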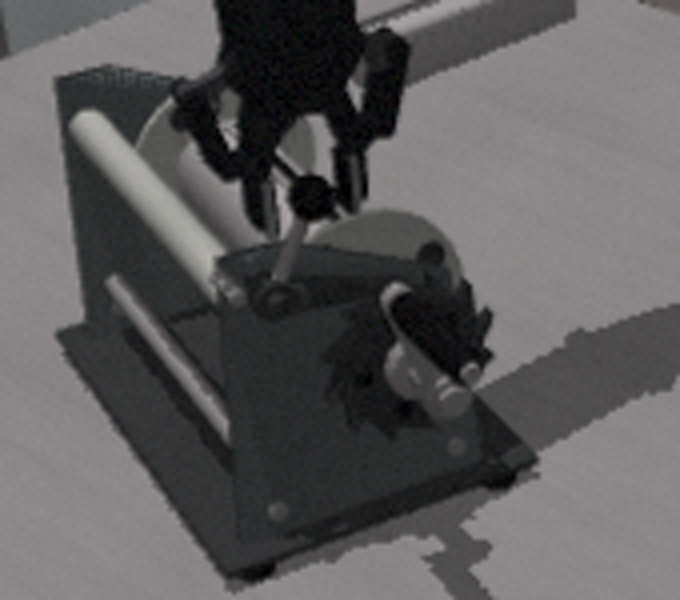

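The pawl is down on the teeth and the ball is free between the jaws at (321,325). Back to the crank.

>>> apply_moves(
  newtons=50,
  steps=[
    {"hand": 4.5,"dx": 0,"dy": 0,"dz": -3,"ax": 0,"ay": 0,"az": 0},
    {"hand": 4.5,"dx": 0,"dy": 0,"dz": -7,"ax": 0,"ay": 0,"az": 0},
    {"hand": 5,"dx": 2,"dy": 0,"dz": -8.5,"ax": 0,"ay": 0,"az": 0},
    {"hand": 5,"dx": 6,"dy": -1,"dz": -8.5,"ax": 0,"ay": 0,"az": 0},
    {"hand": 5,"dx": 10.2,"dy": -2.8,"dz": -8.5,"ax": 0,"ay": 0,"az": 0},
    {"hand": 5,"dx": 10.2,"dy": -2.8,"dz": -6,"ax": 0,"ay": 0,"az": 0},
    {"hand": 5,"dx": 10.2,"dy": -2.8,"dz": -3,"ax": 0,"ay": 0,"az": 0},
    {"hand": 5,"dx": 10.2,"dy": -2.8,"dz": -3,"ax": 0,"ay": 0,"az": 0},
  ],
)

```text
clock: 16.45
eef_pos: [0.5776, 0.0807, 0.2785]
orientation: [0.808, 0.589, -0.003, -0.001]
force: [-1.0, -0.4, 0.1]
grip_width: 0.05
```

```bash
python3 look.py 18 wrist
```

```text
t 16.45 stand rel [0.0274, 0.1001, 0.1385] F stand [-0.8, -0.7, 0.1] w 0.05 rot [ 0.006 -0.003 -0.   ]
```

View pics/wrist18.png

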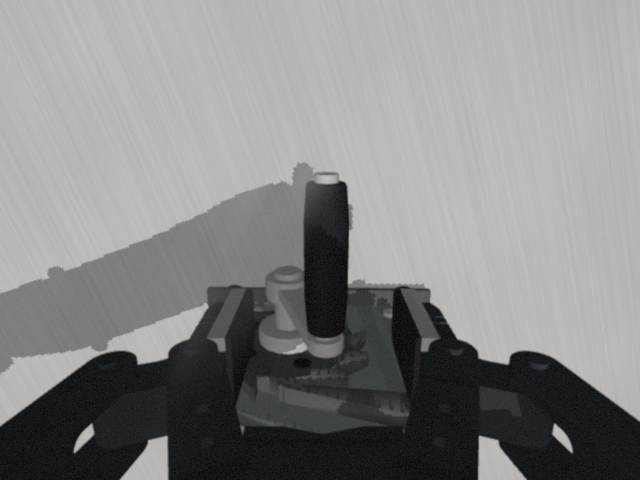

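>>> apply_moves(
  newtons=50,
  steps=[
    {"hand": 5,"dx": 0,"dy": 0,"dz": 3,"ax": 0,"ay": 0,"az": 0},
    {"hand": 5,"dx": 0,"dy": 0,"dz": 6,"ax": 0,"ay": 0,"az": 0},
    {"hand": 5,"dx": 0,"dy": 0,"dz": 7.8,"ax": 0,"ay": 0,"az": 0},
    {"hand": 5,"dx": 0,"dy": 0,"dz": 7.8,"ax": 0,"ay": 0,"az": 0},
    {"hand": 4,"dx": 0,"dy": 0,"dz": 7.8,"ax": 0,"ay": 0,"az": 0},
    {"hand": 3,"dx": 0,"dy": 0,"dz": 7.8,"ax": 0,"ay": 0,"az": 0},
    {"hand": 1.8,"dx": 0,"dy": 0,"dz": 7.8,"ax": 0,"ay": 0,"az": 0},
    {"hand": 1.5,"dx": 0,"dy": 0,"dz": 7.8,"ax": 0,"ay": 0,"az": 0},
    {"hand": 1.5,"dx": 0,"dy": 0,"dz": 7.8,"ax": 0,"ay": 0,"az": 0},
    {"hand": 1.5,"dx": 0,"dy": 0,"dz": 7.8,"ax": 0,"ay": 0,"az": 0},
  ],
)

```text
clock: 17.5
eef_pos: [0.5798, 0.0805, 0.2057]
orientation: [0.808, 0.589, 0.001, 0.0]
force: [-2.2, 1.1, 6.6]
grip_width: 0.0211
```

```bash
python3 look.py 19
```

```text
t 17.5 stand rel [0.0296, 0.1007, 0.0657] F stand [-2.4, 0.4, 6.6] w 0.0211 rot [-0.002  0.001  0.   ]
```

>>> apply_moves(
  newtons=50,
  steps=[
    {"hand": 1.5,"dx": 0,"dy": 0.29,"dz": 0.1,"ax": 0,"ay": 0,"az": 0},
    {"hand": 1.5,"dx": 0,"dy": 0.6,"dz": 0.2,"ax": 0,"ay": 0,"az": 0},
    {"hand": 1.5,"dx": 0,"dy": 0.92,"dz": 0.35,"ax": 0,"ay": 0,"az": 0},
    {"hand": 1.5,"dx": 0,"dy": 1.15,"dz": 0.5,"ax": 0,"ay": 0,"az": 0},
    {"hand": 1.5,"dx": 0,"dy": 1.4,"dz": 0.65,"ax": 0,"ay": 0,"az": 0},
    {"hand": 1.5,"dx": 0,"dy": 1.4,"dz": 0.65,"ax": 0,"ay": 0,"az": 0},
    {"hand": 1.5,"dx": 0,"dy": 1.4,"dz": 0.65,"ax": 0,"ay": 0,"az": 0},
  ],
)

```text
clock: 18.2
eef_pos: [0.5932, 0.0761, 0.199]
orientation: [0.808, 0.589, 0.001, 0.0]
force: [-2.3, 0.7, 4.9]
grip_width: 0.0213
```

```bash
python3 look.py 20 scene
```

```text
t 18.2 stand rel [0.0436, 0.1005, 0.059] F stand [-2.4, -0.0, 4.9] w 0.0213 rot [-0.002  0.001  0.   ]
```

View pics/scene20.png

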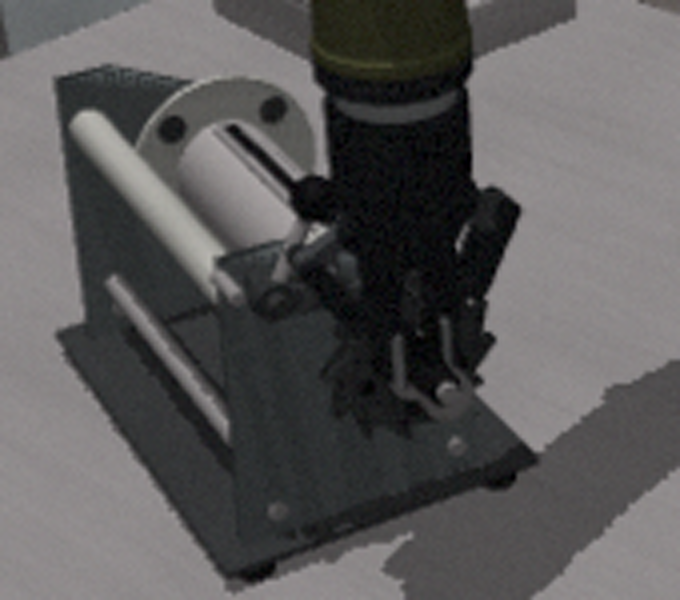

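>>> apply_moves(
  newtons=50,
  steps=[
    {"hand": 1.5,"dx": 0,"dy": 0.1,"dz": 0.07,"ax": 0,"ay": 0,"az": 0},
    {"hand": 1.5,"dx": 0,"dy": 0.2,"dz": 0.14,"ax": 0,"ay": 0,"az": 0},
    {"hand": 1.5,"dx": 0,"dy": 0.3,"dz": 0.21,"ax": 0,"ay": 0,"az": 0},
    {"hand": 1.5,"dx": 0,"dy": 0.4,"dz": 0.29,"ax": 0,"ay": 0,"az": 0},
    {"hand": 1.5,"dx": 0,"dy": 0.4,"dz": 0.29,"ax": 0,"ay": 0,"az": 0},
  ],
)

```text
clock: 18.75
eef_pos: [0.5971, 0.0748, 0.1962]
orientation: [0.808, 0.589, 0.001, 0.0]
force: [-1.9, 0.2, 6.4]
grip_width: 0.0213
```

```bash
python3 look.py 21
```

```text
t 18.75 stand rel [0.0478, 0.1005, 0.0562] F stand [-1.8, -0.4, 6.4] w 0.0213 rot [-0.002  0.001  0.   ]
```

>>> apply_moves(
  newtons=50,
  steps=[
    {"hand": 1.5,"dx": 0,"dy": 0.08,"dz": 0.06,"ax": 0,"ay": 0,"az": 0},
    {"hand": 1.5,"dx": 0,"dy": 0.16,"dz": 0.12,"ax": 0,"ay": 0,"az": 0},
    {"hand": 1.5,"dx": 0,"dy": 0.16,"dz": 0.12,"ax": 0,"ay": 0,"az": 0},
    {"hand": 1.5,"dx": 0,"dy": 0.16,"dz": 0.12,"ax": 0,"ay": 0,"az": 0},
  ],
)

```text
clock: 19.15
eef_pos: [0.5983, 0.0744, 0.1953]
orientation: [0.808, 0.589, 0.001, 0.0]
force: [-5.1, 0.9, 9.5]
grip_width: 0.021
```

```bash
python3 look.py 22
```

```text
t 19.15 stand rel [0.049, 0.1005, 0.0553] F stand [-5.1, -0.7, 9.5] w 0.021 rot [-0.001  0.001  0.   ]
```

>>> apply_moves(
  newtons=60,
  steps=[
    {"hand": 1.5,"dx": 0,"dy": 0.08,"dz": 0.06,"ax": 0,"ay": 0,"az": 0},
    {"hand": 1.5,"dx": 0,"dy": 0.14,"dz": 0.1,"ax": 0,"ay": 0,"az": 0},
    {"hand": 1.5,"dx": 0,"dy": 0.14,"dz": 0.1,"ax": 0,"ay": 0,"az": 0},
    {"hand": 1.5,"dx": 0,"dy": 0.14,"dz": 0.1,"ax": 0,"ay": 0,"az": 0},
  ],
)

```text
clock: 19.55
eef_pos: [0.5987, 0.0744, 0.1949]
orientation: [0.808, 0.589, 0.001, -0.0]
force: [-8.1, 0.5, 17.0]
grip_width: 0.0209
```

```bash
python3 look.py 23 scene
```

```text
t 19.55 stand rel [0.0495, 0.1006, 0.0549] F stand [-7.9, -2.0, 17.0] w 0.0209 rot [0.    0.001 0.   ]
```

View pics/scene23.png

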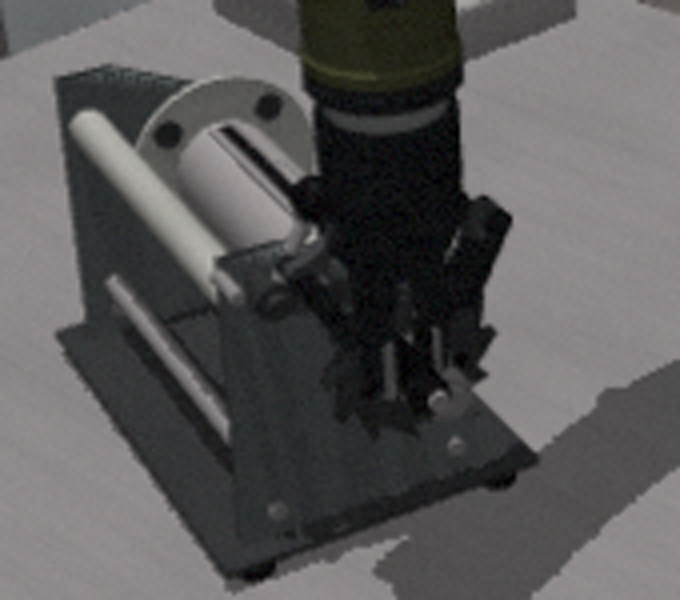

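The wheel has stopped against the pawl: the tool advanced only 0.6 of 1.7 mm, at about 16.7 N tangential. I'll press slightly more, still well under the 30 N limit.

>>> apply_moves(
  newtons=60,
  steps=[
    {"hand": 1.5,"dx": 0,"dy": 0.07,"dz": 0.03,"ax": 0,"ay": 0,"az": 0},
    {"hand": 1.5,"dx": 0,"dy": 0.07,"dz": 0.03,"ax": 0,"ay": 0,"az": 0},
    {"hand": 1.5,"dx": 0,"dy": 0.07,"dz": 0.03,"ax": 0,"ay": 0,"az": 0},
  ],
)

```text
clock: 19.9
eef_pos: [0.5989, 0.0743, 0.1947]
orientation: [0.808, 0.589, 0.0, -0.001]
force: [-10.5, 1.2, 18.2]
grip_width: 0.021
```

```bash
python3 look.py 24
```

```text
t 19.9 stand rel [0.0496, 0.1006, 0.0547] F stand [-10.3, -2.1, 18.2] w 0.021 rot [0.001 0.001 0.   ]
```

>>> apply_moves(
  newtons=60,
  steps=[
    {"hand": 5,"dx": 0,"dy": 0,"dz": 0,"ax": 0,"ay": 0,"az": 0},
    {"hand": 5,"dx": 0,"dy": 0,"dz": 0,"ax": 0,"ay": 0,"az": 0},
    {"hand": 5,"dx": 0,"dy": -0.2,"dz": -0.5,"ax": 0,"ay": 0,"az": 0},
    {"hand": 5,"dx": 0,"dy": -0.2,"dz": -4,"ax": 0,"ay": 0,"az": 0},
    {"hand": 5,"dx": 0,"dy": -0.2,"dz": -8,"ax": 0,"ay": 0,"az": 0},
    {"hand": 5,"dx": 3,"dy": -0.2,"dz": -12,"ax": 0,"ay": 0,"az": 0},
    {"hand": 5,"dx": 8,"dy": -0.2,"dz": -15,"ax": 0,"ay": 0,"az": 0},
    {"hand": 5,"dx": 12,"dy": -3,"dz": -15,"ax": 0,"ay": 0,"az": 0},
    {"hand": 5,"dx": 15,"dy": -7,"dz": -15,"ax": 0,"ay": 0,"az": 0},
    {"hand": 5,"dx": 15,"dy": -11,"dz": -15,"ax": 0,"ay": 0,"az": 0},
    {"hand": 5,"dx": 15,"dy": -11,"dz": -15,"ax": 0,"ay": 0,"az": 0},
  ],
)

```text
clock: 21.0
eef_pos: [0.5364, 0.2549, 0.3423]
orientation: [0.806, 0.592, -0.001, -0.002]
force: [-0.3, 0.2, -0.4]
grip_width: 0.0501
```

```bash
python3 look.py 25 scene top; python3 - <<'E'
from h import *
for ph in (-33,-35,-37,-39):
    a=np.radians(ph);print(ph,proj('scene',S(-.08*np.sin(a),.142,.08*np.cos(a))).round(1))
for p in (0,.1,.2):
    a=np.radians(-30.1)+p;print(p,proj('scene',S(.085+.065*np.sin(a),0,.072+.065*np.cos(a))).round(1))
im=cv2.imread('pics/scene25raw.png');x0,y0=232,186
g=(im[y0:212,x0:256].max(2)<45).astype(np.uint8);k,l,s,c=cv2.connectedComponentsWithStats(g);print(s,c+[x0,y0])
E
```

```text
t 21.0 stand rel [-0.0651, 0.2534, 0.2023] F stand [-0.3, 0.1, -0.4] w 0.0501 rot [ 0.004  0.001 -0.008]
-33 [277.1 249. ]
-35 [276.2 249.9]
-37 [275.3 250.8]
-39 [274.4 251.8]
0 [243.1 198.8]
0.1 [240.6 198.3]
0.2 [238.1 198.1]
[[  0   0  24  26 494]
 [  0   5  17  15 130]] [[244.01821862 198.4534413 ]
 [241.53076923 198.67692308]]
```

View pics/scene25.png

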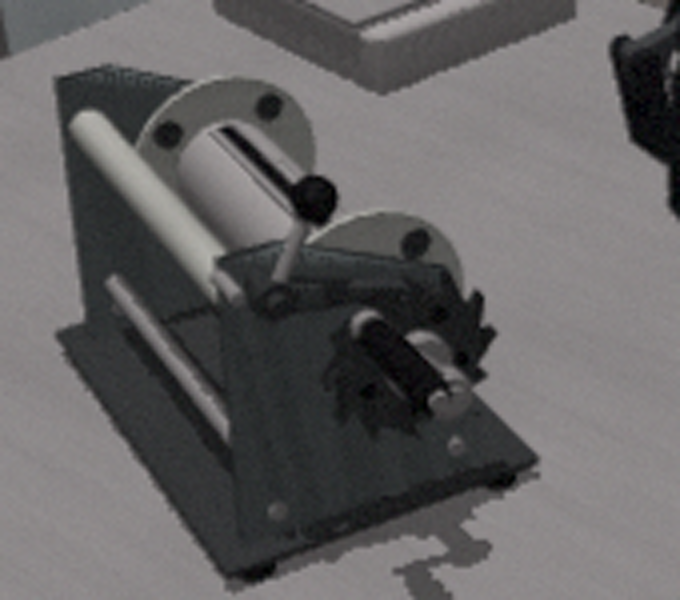

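View pics/top25.png

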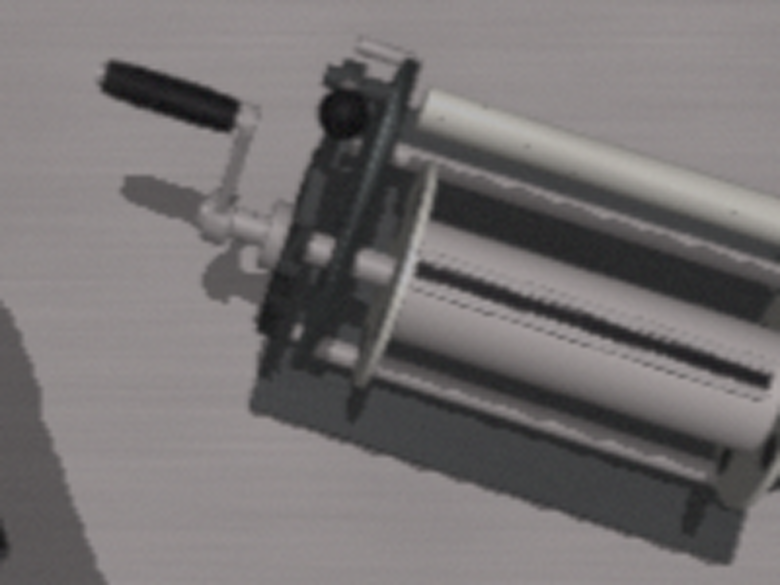

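```bash
python3 - <<'E'
from h import *
from plant import manip
a=cv2.imread('pics/top0.png');b=cv2.imread('pics/top25raw.png')
print('ch. trays/core',np.abs(a[150:335,150:235].astype(int)-b[150:335,150:235]).mean(),(np.abs(a[150:290,165:235].astype(int)-b[150:290,165:235]).max(2)>40).sum())
a=cv2.imread('pics/scene0.png');b=cv2.imread('pics/scene25raw.png')
print((np.abs(a[250:430,315:490].astype(int)-b[250:430,315:490]).max(2)>40).sum())
for n,im in(('s0',a),('s25',b)):
    g=(im[190:208,236:250].max(2)<38).astype(np.uint8);m=cv2.moments(g,True);print(n,m['m10']/m['m00']+236,m['m01']/m['m00']+190)
print(manip.job_done())
E
```

```text
ch. trays/core 38.693948065712775 7202
3107
s0 243.09375 199.14583333333334
s25 242.66666666666666 199.24074074074073
the job is handed in; nothing more can be done
None
```

View pics/scene25raw.png

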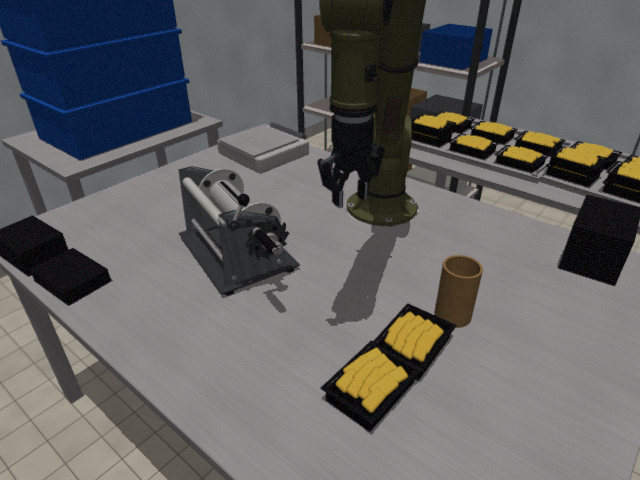

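View pics/top25raw.png

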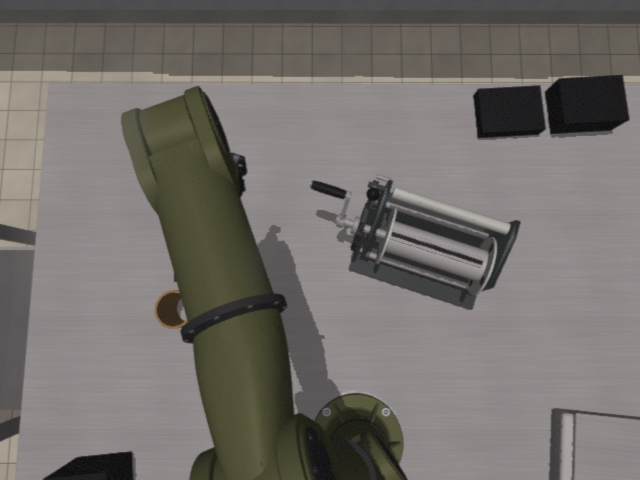

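The spool is let back three teeth, with the film slot facing straight up and the wheel locked on its pawl; I have handed the job in after about 21 s.

**What was done, in order:**
1. I eased the crank forward about 0.3 rad.
2. I threw the unloaded pawl right over with almost no force, and it stayed there by itself.
3. I wound the wheel back to about -1.29 rad and tipped the lever so the pawl dropped onto the teeth.
4. I brought the wheel back gently until it stopped, pressed to about 19 N tangential at the handle (about 12 N over the drag), released it and moved clear.

**Last checks:**
- **Pawl:** the ball is within 0.5 px of where it started, so the pawl is fully home.
- **Wheel:** the flange holes are back at their starting positions within about a pixel, which fits an exact quarter turn. The crank reads about 37–38° past upright, against 37° expected.
- **Slot:** the top view shows it facing up.
- **Firm bearing:** I did not measure the tooth's load after letting go; I judged it from the force while pressing.

**What disagreed:**
- **Fingertips:** they sit about 25 mm further back than the tool description says. The first closing therefore missed the handle, and the forward easing was a push down on top of it, not a grip. Later grasps allowed for this.
- **Winding force:** my arc ran a few mm low on the way back, which gave about 20 N of vertical force. I relieved it once I saw it.
- **Trays and core:** the automatic before/after comparison showed large differences because the arm and its shadow had moved. In the scene picture, which I viewed after handing in, both trays and the core stand where they were; in the top view the arm hides the trays.

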